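# Roll the sample jar up the gutter and start the timer

## Task

With the fingertips, gently push the red-capped jar that lies in the sloped gutter, rolling it uphill and over the low yellow ridge into the pocket at the end stop, so that it stays there and does not roll back when you let go. Then, once the jar lies still on its own, press the green button on the grey timer box down and let it spring back. Do not pick up or bat the jar, and leave everything else on the bench as it is.

Things in the scene. Friction and masses are not known exactly. Their poses are not given: they have to be found in the camera images.
- jar: the sample jar to move: a closed white plastic jar with a RED cap, a plain roller 46 mm in diameter and 70 mm long (0.08 to 0.18 kg), smooth and slippery (friction about 0.3), lying on its side across the gutter. Its origin is at its centre and its y axis is its length; x and z turn with it as it rolls
- jar_center (a point): the centre of the red-capped jar (23 mm above whatever floor it rolls on). At the start it lies at the gutter's low end against the lip, at x about -0.100 m in the gutter's frame
- trough: sloped gutter, fixed, metal floor, blue edges; climbs 7 degrees along its own x axis (x uphill, y across, z square out of the floor). Origin: on the floor's surface, mid-length and mid-width, 45 mm above the bench. Floor from the low lip (inner face x = -120 mm, 8 mm thick, 12 mm high) to the end stop (inner face x = 120 mm, 8 mm thick, 36 mm high). Side edges 12 mm high, 74 mm apart inside
- ridge (a point): middle of the crest of the fixed yellow ridge across the gutter's floor: x = 79.5 mm, z = 5 mm in the gutter's frame. From x = 56 mm the ridge climbs as a gentle ramp (12 degrees to the floor) to its crest, then drops steeply into the pocket. A jar let go before its centre has passed the crest rolls back down to the lip
- pocket (a point): where the jar's centre lies when home in the pocket between ridge and end stop: x = 94 mm, z = 23 mm in the gutter's frame. Past the ridge the jar drops in and stays by itself, with 3 mm of play to the end stop
- start (a joint): travel of the green button: 0 up, 0.006 m fully down; springs back; about 5 N pushes it fully down, and it counts as pressed beyond 0.004 m
- start_top (a point): centre of the top face of the green button (32 mm across), pressed straight down. It sits on top of the grey timer box (110 x 130 mm, 45 mm tall, fixed), which stands on either the left or the right of the gutter
- timer: the grey timer box, fixed; origin at the centre of its underside. The green button is 20 mm from its centre towards the robot
- tube_rack: white wire rack with test tubes, fixed, 70 mm (x) by 150 mm (y), 121 mm tall; origin at the centre of its underside. It stands on the side opposite to the timer box. Leave it alone
- spare_jar: the spare sample jar: white with a BLUE cap, 46 mm across, 70 mm tall, standing upright; origin at its base. Leave it alone
- amber_bottle: amber glass reagent bottle, 48 mm across, 105 mm tall, standing; origin at its base. Leave it alone
- dropper_bottle: white plastic bottle, 52 mm across, 100 mm tall, standing; origin at its base. Leave it alone
- beaker: open glass beaker, 68 mm across, 80 mm tall, standing; origin at its base. Leave it alone
- dish: white china dish, 120 mm across, 16 mm high; origin at its base. Leave it alone
- spoon: steel lab spoon, 150 mm long, lying on the bench; leave it alone
- rubber_bung: black rubber bung, 36 mm across, 30 mm tall, standing; origin at its base. Leave it alone
Things that resemble listed ones, but are neither listed nor needed, are in the scene too. What is shaped like the jar but pink or purple is not meant.

How it is judged:
On the way, in this order (a step that is already met when the one before it is completed fails the run):
1. the jar lies still in the pocket between ridge and end stop, with the fingers off it (x of jar_center in the frame of trough between 0.088 and 0.103 m and y of jar_center in the frame of trough between -0.012 and 0.012 m and z of jar_center in the frame of trough between 0.019 and 0.027 m and linear speed of jar below 0.02 m/s and contact force between the fingers and jar below 0.05 N), for 0.3 s.
2. the green button is pressed down (value of joint start above 0.004 m), for 0.05 s.
At the end, for the whole second after the job is handed in: The jar lies still (below 0.02 m/s) in the pocket past the yellow ridge: its centre at 88 to 103 mm along the gutter, within 12 mm of its middle line and 19 to 27 mm above its floor; the green button is up again (within 2 mm) (x of jar_center in the frame of trough between 0.088 and 0.103 m and y of jar_center in the frame of trough between -0.012 and 0.012 m and z of jar_center in the frame of trough between 0.019 and 0.027 m and linear speed of jar below 0.02 m/s and value of joint start below 0.002 m); the robot touches nothing.
It fails at once if the jar is lifted off the gutter's floor (more than 10 mm) or leaves the gutter (z of jar_center in the frame of trough above 0.033 m or z of jar_center in the frame of trough below 0.005 m or y of jar_center in the frame of trough above 0.03 m or y of jar_center in the frame of trough below -0.03 m or x of jar_center in the frame of trough above 0.115 m or x of jar_center in the frame of trough below -0.115 m).
It fails at once if the jar is batted or flung (faster than 0.7 m/s) or pressed with more than 40 N (linear speed of jar above 0.7 m/s or contact force between the fingers and jar above 40 N).
It fails at once if the button is pressed while the jar is not in the pocket (value of joint start above 0.003 m and not (x of jar_center in the frame of trough between 0.088 and 0.103 m and y of jar_center in the frame of trough between -0.012 and 0.012 m and z of jar_center in the frame of trough between 0.019 and 0.027 m)).
It fails at once if another loose thing on the bench is moved (more than 25 mm) or tipped (distance of any of spare_jar, amber_bottle, dropper_bottle, beaker, dish, spoon, rubber_bung from where it was at the start of the episode above 0.025 m or angle between any of spare_jar, amber_bottle, dropper_bottle, beaker, dish, rubber_bung's own z axis and vertical above 0.5 rad).
It fails at once if the test tubes are struck (more than 5 N) (contact force between any of the arm, the fingers and tube_rack above 5 N).
It also fails if it takes over 48 s, if anything falls off the work surface, if the arm or the gripper's body presses on something with over 40 N, if the wrist force passes 120 N, or if a joint passes its speed limit or range.

## Robot

A 6-joint arm with a two-finger parallel gripper is mounted at the origin on the work surface. World frame = base frame: x ahead of the robot, y to its left, z up, the work surface at z = 0. Lengths are in m, angles in rad, forces in N, time in s.
With the tool pointing down it reaches from about 0.3 to 0.875 m from the base axis. Payload 6.4 kg.
Tool frame: the origin (TCP) lies midway between the tips of the shut fingers; the grasp point (between the pads) lies 19 mm behind it; z points along the fingers, y is the direction in which the jaws open and shut (so a half turn about z gives the same grasp; the last joint's range is limited). The gripper opens to 85 mm and grips with 20 to 120 N. Pads are 22 mm wide; open, the fingers measure 114 mm over their backs; the gripper's body (76 mm by 85 mm) begins 54 mm behind the grasp point. The pads swing forward as they close: fully open they stand 13 mm farther back than shut.
Start: joints at [-1.35, 0.181, 1.607, -0, 1.354, -0.206], TCP at [0.238, -0.523, 0.203] pointing down, gripper open.
Joint ranges: [-2.99, 2.99], [-0.89, 2.07], [0.3, 2.58], [-1.14, 4.28], [0, 2.63], [-3.12, 3.12]. Speed limits (rad/s): [2.57, 2.57, 3.01, 3.14, 3.14, 3.14].

## Interface

Orientations are given as a unit quaternion [w, x, y, z].
In Python, from bench import ctrl gives the robot as it stands.
- The arm moves only by the tool apply_moves, never from a script. Its argument "plan" is a list of rows, each an object with "translation": the shift along the tool's x, y, z in m, a list of three; "angular": the turn, a rotation vector about the tool's x, y, z in rad, a list of three; "hand": the finger opening in m, from 0 to 0.0854. In form: [{"translation": [x, y, z], "angular": [rx, ry, rz], "hand": hand}, ...]. A call has 1 to 10 rows; each row shifts and turns the commanded pose from where the row before left it, along the tool's axes as they then stand; what a row does not reach is not made up. A row lasts 1/8 s, in which the tool goes at most 62.5 mm and 10.7 degrees, less where a joint would pass 70% of its speed; a pose out of reach is approached as far as the arm can. A call with a gripper value outside its range is refused whole. The fingers move at their own pace and stop on an object; the grip force is fixed at half the most. Time passes only in rows, so rows that do not move let the fingers close. It gives the time, the measured TCP pose, the force and the opening at its end, in the units of the state.
- ctrl.get_obs(): the state, without advancing time (a new reading comes with each control period).
- ctrl.camera(name): name is "scene" or "top"; returns a dict with "img" (480x640x3 uint8, red, green, blue), "K" (3x3 intrinsics, pixels), "k1" (the pictures are not rectified: a ray, as slopes to the right and down, at radius r is drawn at 1 + k1 r^2 times it, then the intrinsics apply), "eye" and "orientation" of the camera in the world. Camera axes: x right, y up, looking along -z (the intrinsics and any distortion apply to the point x, -y, -z); pixel columns grow to the right and rows downward; lengths in m; the calibration is good to about 2 mm. A picture is of the moment at which its call begins. There is no depth.
- ctrl.hand_in(): hands the job in, once; it reports no verdict.
The state is a dict: "time_s": time; "q": joint angles; "dq": joint speeds; "joint_efforts": joint torques, N m; "eef_pos": TCP position; "eef_rot": TCP orientation; "wrist_force": force on the tool from outside, world axes, zero at the start; "torque": the same for the moment, N m; "opening": opening from 0.0 (shut) to 1.0 (fully open).
Only numpy, scipy, OpenCV 4.12 (cv2) and the standard library are available. Lean on these libraries where they do the work, as an engineer would, in place of code of your own. Each camera call takes 0.05 s, during which the arm holds its last target.

## Working session

There is one attempt and no reset: what is moved stays moved. The work goes in short steps, Python scripts to look and compute and a tool call to move; the robot and the scene stay as the last step left them, time stands still between calls to the robot, and variables do not carry over. Pictures are saved under pics/ and viewed, and the job is handed in when it is done.

Besides the shell and the picture viewer there is one more tool, called after ">>>" by a JSON object that holds its "op" and its "data". apply_moves: Moves the arm, as the interface text tells. Its arguments: {"type":"object","properties":{"plan":{"type":"array","items":{"type":"object","properties":{"translation":{"type":"array","items":{"type":"number"}},"angular":{"type":"array","items":{"type":"number"}},"hand":{"type":"number"}}}}},"required":["plan"]}

```bash
ls; mkdir -p pics
python3 - <<'E'
from bench import ctrl
import cv2,json
print(ctrl.get_obs())
for n in ["scene","top"]:
    c=ctrl.camera(n); cv2.imwrite(f"pics/{n}0.png",c["img"][:,:,::-1])
    print(n,c["K"],c["k1"],c["eye"],c["orientation"])
E
```

```text
pics
{'time_s': 0.0, 'q': array([-1.35027111e+00,  1.81531088e-01,  1.60803523e+00,  6.47542625e-06,
        1.35380643e+00, -2.06270653e-01]), 'dq': array([-2.77585472e-03,  1.11728999e-03,  5.32426477e-04, -1.36019094e-03,
       -1.06151137e-04, -4.35472546e-05]), 'joint_efforts': array([ 5.21322672e-04, -4.44859815e+01, -3.51333976e+01, -9.12826295e-05,
        9.06020781e-03,  1.39788887e-05]), 'eef_pos': array([ 0.23792046, -0.52279121,  0.20217665]), 'eef_rot': array([-8.90045129e-04,  9.77316698e-01,  2.11781209e-01, -3.18246458e-06]), 'wrist_force': array([0.65293908, 0.03937314, 0.28574373]), 'torque': array([-0.00288649,  0.0258017 , -0.03464661]), 'opening': 1.0014590755947936}
scene [[553.57312323   0.         317.00940044]
 [  0.         553.57312323 234.89899151]
 [  0.           0.           1.        ]] -0.011440995863008282 [ 1.19928593 -0.07814357  0.95375868] [0.7139337  0.24296682 0.21283611 0.62126209]
top [[497.02286234   0.         325.32325943]
 [  0.         497.02286234 239.1680595 ]
 [  0.           0.           1.        ]] -0.05436128014519384 [0.43159471 0.00222519 1.20836163] [ 0.70688806  0.03246538 -0.03451102 -0.70573668]
```

View pics/scene0.png

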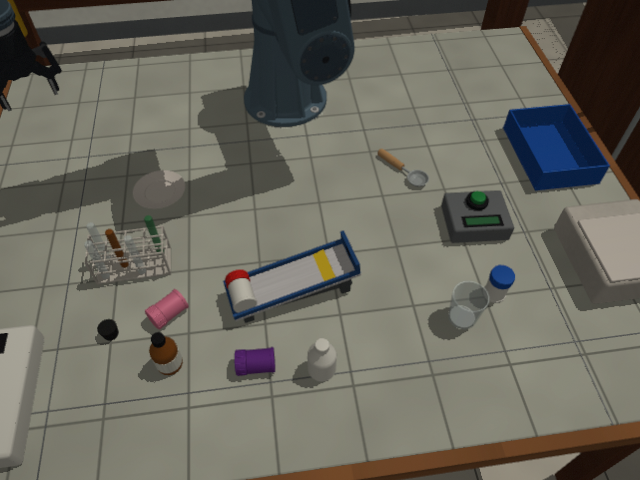

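View pics/top0.png

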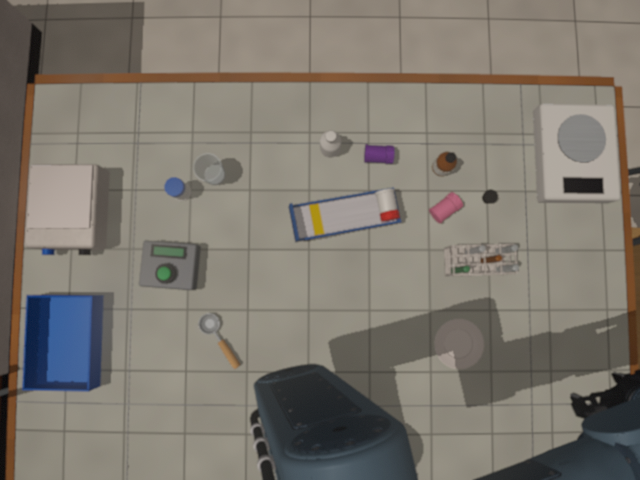

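The scene view shows the red-capped jar at about (240,288), at the gutter's low end. The yellow ridge is at (324,265), the green button at (478,199) and the tube rack at (125,250). Lookalikes are the pink roller (166,308), the purple roller (255,361) and the blue-capped spare jar (501,280). In the top view the jar is at (387,205), the pink one at (446,207), the purple one at (380,154), the ridge at (316,219) and the button at (165,273). I choose the jar lying in the gutter and check it in a close crop.

```bash
cat > h.py <<'E'
import numpy as np, cv2
from scipy.spatial.transform import Rotation as R
def rot(q): return R.from_quat([q[1],q[2],q[3],q[0]])
CAM={"scene":(553.57312323,317.00940044,234.89899151,-0.011440995863,[1.19928593,-0.07814357,0.95375868],[0.7139337,0.24296682,0.21283611,0.62126209]),
"top":(497.02286234,325.32325943,239.1680595,-0.05436128,[0.43159471,0.00222519,1.20836163],[0.70688806,0.03246538,-0.03451102,-0.70573668])}
def proj(n,P):
    f,cx,cy,k,e,q=CAM[n]; p=rot(q).inv().apply(np.atleast_2d(P)-e)
    s=np.c_[p[:,0],-p[:,1]]/-p[:,2:]; s=s*(1+k*(s**2).sum(1,keepdims=True))
    return s*f+[cx,cy]
def atz(n,uv,z):
    f,cx,cy,k,e,q=CAM[n]; d=(np.array(uv,float)-[cx,cy])/f; s=d.copy()
    for _ in range(20): s=d/(1+k*(s@s))
    r=rot(q).apply([s[0],-s[1],-1]); e=np.array(e); return e+r*(z-e[2])/r[2]
E
python3 - <<'E'
import cv2
a=cv2.imread("pics/top0.png")[180:250,280:410]; cv2.imwrite("pics/ct.png",cv2.resize(a,None,fx=6,fy=6,interpolation=2))
a=cv2.imread("pics/scene0.png")[225:325,215:370]; cv2.imwrite("pics/cs.png",cv2.resize(a,None,fx=5,fy=5,interpolation=2))
a=cv2.imread("pics/scene0.png")[175:255,430:530]; cv2.imwrite("pics/cb.png",cv2.resize(a,None,fx=5,fy=5,interpolation=2))
E
```

```text
(no output)
```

View pics/ct.png

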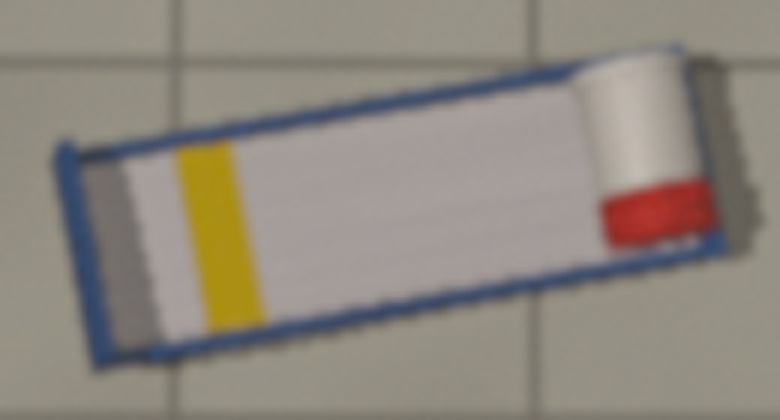

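View pics/cs.png

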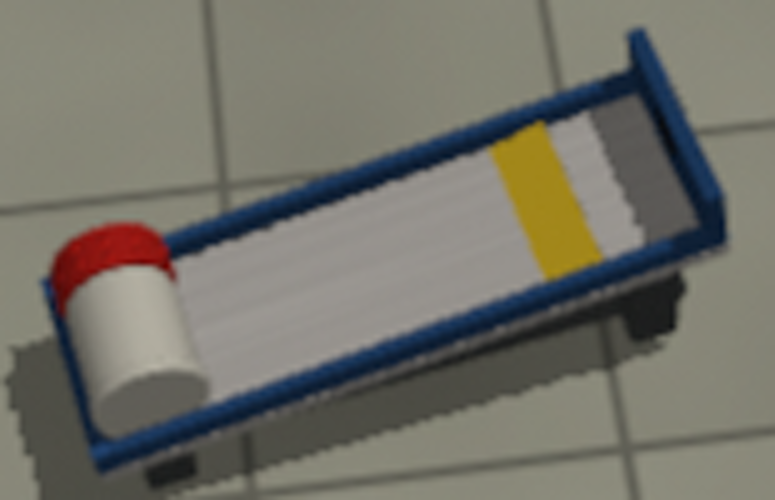

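View pics/cb.png

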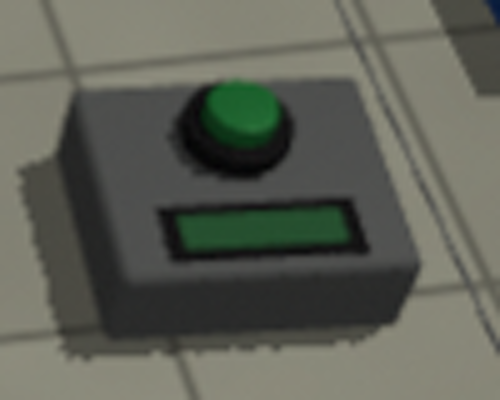

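```bash
cat >> h.py <<'E'
T=np.radians(7)
def trough(p):  # p=x,y,yaw -> (R,origin)
    return R.from_euler('z',p[2])*R.from_euler('y',-T), np.array([p[0],p[1],0.045])
E
python3 - <<'E'
from h import *
from scipy.optimize import least_squares
top=lambda a,b:(280+a/6-.0,180+b/6); sc=lambda a,b:(215+a/5,225+b/5)
t='t'
obs=[("top",top(178,150),(.0795,-.037,.005)),("top",top(208,330),(.0795,.037,.005)),
("top",top(233,143),(.056,-.037,0)),("top",top(266,322),(.056,.037,0)),
("top",top(58,148),(.128,-1,.036)),("top",top(97,368),(.128,1,.036)),
("top",top(690,48),(-.128,-1,.012)),("top",top(728,248),(-.128,1,.012)),
("scene",sc(490,148),(.056,.037,0)),("scene",sc(543,122),(.0795,.037,.005)),
("scene",sc(645,32),(.128,1,.036)),("scene",sc(724,197),(.128,-1,.036)),
("scene",sc(100,472),(-.128,-1,.012)),("scene",sc(42,285),(-.128,1,.012))]
def res(p):
    Rm,o=trough(p); out=[]
    for n,uv,l in obs:
        l=list(l)
        if abs(l[1])==1: l[1]*=.037+p[3]
        out.append(proj(n,Rm.apply(l)+o)[0]-uv)
    return np.array(out)
r=least_squares(lambda p:res(p).ravel(),[.5,-.03,1.5,.006],loss='soft_l1')
print(r.x,np.degrees(r.x[2])); print(res(r.x).round(1))
for n in CAM:
    m=[i for i,o in enumerate(obs) if o[0]==n]
    rr=least_squares(lambda p:res(p)[m].ravel(),r.x); print(n,rr.x)
Rm,o=trough(r.x)
for n,uv in (("top",(280+650/6,180+145/6)),):print(Rm.inv().apply(atz(n,uv,.045+.023+.02)-o))
for k in (-.1,.0795,.094): print(Rm.apply([k,0,.023])+o)
# button
print(atz("scene",(430+240/5,175+105/5),.057),atz("scene",(430+240/5,175+105/5),.065),atz("top",(165,273),.057),atz("top",(165,273),.065))
print("box",[atz("scene",(430+a/5,175+b/5),.045).round(3) for a,b in((75,92),(355,80),(420,268),(125,280))])
E
```

```text
[ 0.60257438 -0.04662713  1.77249925  0.0049413 ] 101.55672613663926
[[-0.8 -0.9]
 [ 0.5 -0.1]
 [-0.4 -1.1]
 [ 0.4 -0.3]
 [-0.9 -1.5]
 [-0.2 -2.1]
 [-1.3 -1.6]
 [-0.1 -0.8]
 [-0.4 -0.7]
 [-0.4 -0.9]
 [-0.3 -1.9]
 [-0.1 -1.9]
 [-1.4 -3.3]
 [-0.3 -1.4]]
scene [ 0.60673678 -0.04600855  1.78000451  0.00589691]
top [ 0.59993928 -0.0474868   1.7684278   0.00456429]
[-0.09329295  0.00394136  0.05477786]
[ 0.6230204  -0.14661571  0.05564163]
[0.58732777 0.02793441 0.07751717]
[0.58444452 0.04203456 0.07928428]
[0.45581773 0.37515142 0.057     ] [0.46245022 0.37110756 0.065     ] [0.46139628 0.37138173 0.057     ] [0.46118921 0.36881672 0.065     ]
box [array([0.428, 0.312, 0.045]), array([0.439, 0.436, 0.045]), array([0.544, 0.427, 0.045]), array([0.533, 0.303, 0.045])]
```

Run:
```python
import cv2
a=cv2.imread("pics/top0.png")[230:300,130:210]; cv2.imwrite("pics/cbt.png",cv2.resize(a,None,fx=8,fy=8,interpolation=2))
```

```text
(no output)
```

View pics/cbt.png

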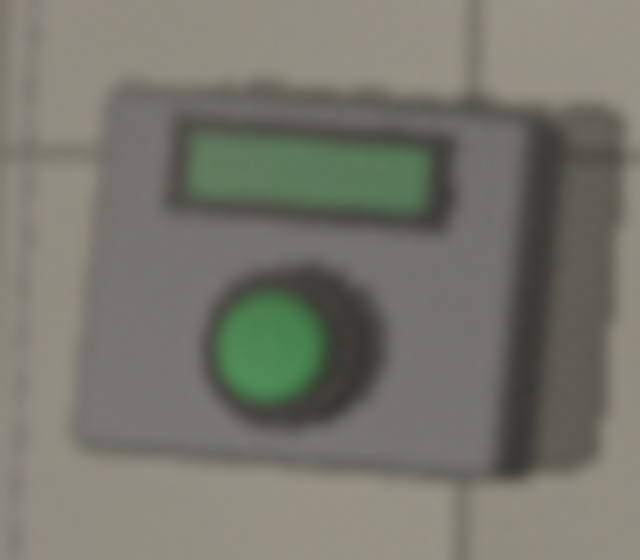

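The top crop shows the white jar with the red cap at the right end (crop 650,145), against the low lip. The green button is at crop (270,347), which is top pixel (163.8,273.4). The gutter fit is consistent: about (0.602, -0.047), yaw 101.5°, 5 mm side walls. Next I plan the rows to a pose behind the jar, with the tool square to the floor.

```bash
cat >> h.py <<'E'
P=[.6022,-.0467,1.7725]
RT,OT=trough(P)
DOWN=R.from_euler('x',np.pi)
RTOOL=RT*DOWN   # tool x=trough x, z into floor
def plan(pos,Rm,waypts,rowsn,hand):
    """waypts: list of (pos,R), rowsn rows each; rounded rows in tool frame"""
    out=[]
    pos=np.array(pos)
    for (tp,tr),n in zip(waypts,rowsn):
        for k in range(n,0,-1):
            t=Rm.inv().apply((np.array(tp)-pos)/k); a=(Rm.inv()*tr).as_rotvec()/k
            t=t.round(3); a=a.round(3)
            pos=pos+Rm.apply(t); Rm=Rm*R.from_rotvec(a)
            out.append({"translation":t.tolist(),"angular":a.tolist(),"hand":hand})
    print(__import__('json').dumps(out)); print("end",pos.round(4)); return out
def state():
    from bench import ctrl
    o=ctrl.get_obs(); Rm=rot(o["eef_rot"]); p=o["eef_pos"]
    print("t",o["time_s"],"pos",p.round(4),"trough",RT.inv().apply(p-OT).round(4),"rotErrToTrough",(Rm.inv()*RTOOL).as_rotvec().round(3),"F",o["wrist_force"].round(2),"open",round(o["opening"],3),"q",o["q"].round(2))
    return p,Rm
E
python3 - <<'E'
from h import *
p,Rm=state()
print("bottle",atz("top",(447,160),.1),"pink",atz("top",(446,207),.02),"rack",atz("top",(482,260),.1))
hi=RT.apply([-.165,0,.19])+OT; print(hi)
plan(p,Rm,[(p+[0.02,.03,.09],Rm),(hi,RTOOL)],[2,12],.03)
E
```

```text
t 0.1 pos [ 0.2379 -0.5229  0.2023] trough [-0.3714  0.4523  0.2041] rotErrToTrough [ 0.081  0.102 -1.344] F [-0.17 -0.63 -0.04] open 0.996 q [-1.35  0.18  1.61  0.    1.35 -0.21]
bottle [ 0.71930546 -0.27891751  0.1       ] pink [ 0.62347488 -0.29387637  0.02      ] rack [ 0.49056528 -0.3528274   0.1       ]
[ 0.63964838 -0.2298357   0.21347533]
[{"translation": [0.015, -0.01, -0.045], "angular": [0.0, 0.0, 0.0], "hand": 0.03}, {"translation": [0.016, -0.009, -0.045], "angular": [0.0, 0.0, 0.0], "hand": 0.03}, {"translation": [0.038, -0.007, 0.007], "angular": [0.007, 0.008, -0.112], "hand": 0.03}, {"translation": [0.038, -0.002, 0.007], "angular": [0.007, 0.009, -0.112], "hand": 0.03}, {"translation": [0.038, 0.002, 0.007], "angular": [0.007, 0.008, -0.112], "hand": 0.03}, {"translation": [0.038, 0.006, 0.008], "angular": [0.007, 0.008, -0.112], "hand": 0.03}, {"translation": [0.037, 0.011, 0.008], "angular": [0.007, 0.009, -0.112], "hand": 0.03}, {"translation": [0.036, 0.015, 0.008], "angular": [0.007, 0.008, -0.112], "hand": 0.03}, {"translation": [0.034, 0.018, 0.008], "angular": [0.006, 0.008, -0.112], "hand": 0.03}, {"translation": [0.031, 0.022, 0.008], "angular": [0.007, 0.009, -0.112], "hand": 0.03}, {"translation": [0.028, 0.026, 0.008], "angular": [0.006, 0.008, -0.112], "hand": 0.03}, {"translation": [0.025, 0.029, 0.009], "angular": [0.007, 0.009, -0.112], "hand": 0.03}, {"translation": [0.022, 0.031, 0.008], "angular": [0.006, 0.008, -0.112], "hand": 0.03}, {"translation": [0.019, 0.034, 0.009], "angular": [0.007, 0.009, -0.112], "hand": 0.03}]
end [ 0.6401 -0.2297  0.2131]
```

>>> {"op": "apply_moves", "data": {"plan": [{"translation":[0.015,-0.01,-0.045],"angular":[0,0,0],"hand":0.03},{"translation":[0.016,-0.009,-0.045],"angular":[0,0,0],"hand":0.03},{"translation":[0.038,-0.007,0.007],"angular":[0.007,0.008,-0.112],"hand":0.03},{"translation":[0.038,-0.002,0.007],"angular":[0.007,0.009,-0.112],"hand":0.03},{"translation":[0.038,0.002,0.007],"angular":[0.007,0.008,-0.112],"hand":0.03},{"translation":[0.038,0.006,0.008],"angular":[0.007,0.008,-0.112],"hand":0.03},{"translation":[0.037,0.011,0.008],"angular":[0.007,0.009,-0.112],"hand":0.03},{"translation":[0.036,0.015,0.008],"angular":[0.007,0.008,-0.112],"hand":0.03}]}}

```text
time_s: 1.1
eef_pos: [0.4503, -0.3614, 0.252]
eef_rot: [-0.026, 0.851, 0.524, 0.02]
wrist_force: [-0.2, -1.0, 0.2]
opening: 0.352
```

>>> {"op": "apply_moves", "data": {"plan": [{"translation":[0.034,0.018,0.008],"angular":[0.006,0.008,-0.112],"hand":0.03},{"translation":[0.031,0.022,0.008],"angular":[0.007,0.009,-0.112],"hand":0.03},{"translation":[0.028,0.026,0.008],"angular":[0.006,0.008,-0.112],"hand":0.03},{"translation":[0.025,0.029,0.009],"angular":[0.007,0.009,-0.112],"hand":0.03},{"translation":[0.022,0.031,0.008],"angular":[0.006,0.008,-0.112],"hand":0.03},{"translation":[0.019,0.034,0.009],"angular":[0.007,0.009,-0.112],"hand":0.03},{"translation":[0,0,0],"angular":[0,0,0],"hand":0.03}]}}

```text
time_s: 1.98
eef_pos: [0.6412, -0.2277, 0.2116]
eef_rot: [-0.048, 0.63, 0.774, 0.038]
wrist_force: [-0.7, -0.3, 0.4]
opening: 0.352
```

Run:
```python
from h import *
p,Rm=state()
plan(p,Rm,[(RT.apply([-.165,0,.05])+OT,RTOOL)],[4],.03)
```

```text
t 1.975 pos [ 0.6412 -0.2277  0.2116] trough [-0.1634 -0.0019  0.1879] rotErrToTrough [-0.002 -0.001  0.004] F [-0.73 -0.28  0.36] open 0.352 q [-0.56  0.46  1.24  0.09  1.53 -0.77]
[{"translation": [-0.0, -0.0, 0.034], "angular": [-0.001, -0.0, 0.001], "hand": 0.03}, {"translation": [-0.001, -0.001, 0.035], "angular": [-0.0, -0.0, 0.001], "hand": 0.03}, {"translation": [-0.0, -0.0, 0.034], "angular": [-0.001, -0.001, 0.001], "hand": 0.03}, {"translation": [-0.001, -0.001, 0.035], "angular": [-0.0, -0.0, 0.001], "hand": 0.03}]
end [ 0.6361 -0.2135  0.0744]
```

>>> {"op": "apply_moves", "data": {"plan": [{"translation":[0,0,0.034],"angular":[0,0,0.001],"hand":0.03},{"translation":[-0.001,-0.001,0.035],"angular":[0,0,0.001],"hand":0.03},{"translation":[0,0,0.034],"angular":[-0.001,-0.001,0.001],"hand":0.03},{"translation":[-0.001,-0.001,0.035],"angular":[0,0,0.001],"hand":0.03},{"translation":[0,0,0],"angular":[0,0,0],"hand":0.03}]}}

```text
time_s: 2.6
eef_pos: [0.6321, -0.2153, 0.0729]
eef_rot: [-0.05, 0.633, 0.771, 0.037]
wrist_force: [0.5, 0.9, -0.1]
opening: 0.354
```

Run:
```python
from h import *
from bench import ctrl
p,Rm=state()
a=ctrl.camera("scene")["img"][200:340,190:370,::-1]; cv2.imwrite("pics/s1.png",cv2.resize(a,None,fx=4,fy=4,interpolation=2))
a=ctrl.camera("top")["img"][150:270,280:460,::-1]; cv2.imwrite("pics/t1.png",cv2.resize(a,None,fx=4,fy=4,interpolation=2))
print(proj("scene",p),(proj("scene",p)-[190,200])*4,(proj("top",p)-[280,150])*4)
```

```text
t 2.6 pos [ 0.6321 -0.2153  0.0729] trough [-0.1665  0.0044  0.0486] rotErrToTrough [-0.005 -0.002 -0.006] F [ 0.47  0.86 -0.06] open 0.354 q [-0.55  0.56  1.38  0.09  1.29 -0.78]
[[203.06180548 293.58059258]] [[ 52.24722191 374.32237032]] [[551.14833782 198.24119104]]
```

View pics/s1.png

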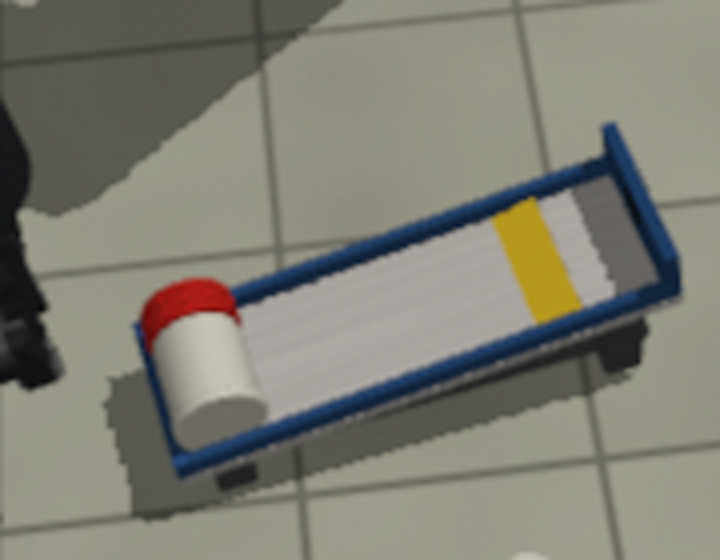

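View pics/t1.png

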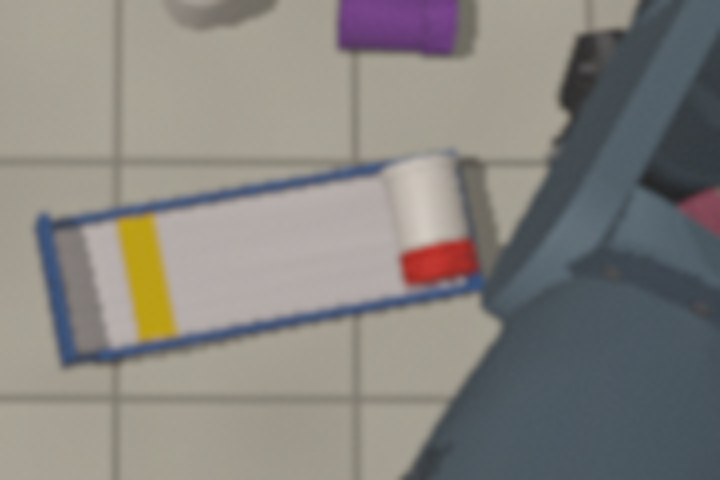

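The close crops show the jar untouched at the lip, with its cap at scene crop (195,300). The near finger is at the left edge (35,370), and the TCP projects to (52,374). Next I lower the fingers behind the jar.

>>> {"op": "apply_moves", "data": {"plan": [{"translation":[0,0.002,0.015],"angular":[0,0,0],"hand":0.03},{"translation":[0.002,0.002,0.015],"angular":[0,0,0],"hand":0.03},{"translation":[0,0,0],"angular":[0,0,0],"hand":0.03}]}}

```text
time_s: 3.08
eef_pos: [0.6371, -0.2088, 0.0449]
eef_rot: [-0.048, 0.633, 0.772, 0.038]
wrist_force: [0.1, 0.2, 0.5]
opening: 0.35
```

Run:
```python
from h import *
from bench import ctrl
p,Rm=state()
i=ctrl.camera("scene")["img"]
a=i[190:350,120:320,::-1]; a=cv2.resize(a,None,fx=4,fy=4,interpolation=2)
for y in(0.0295,-.0295,0,.015,-.015):
  u=(proj("scene",p+Rm.apply([0,y,0]))[0]-[120,190])*4; cv2.circle(a,tuple(int(v) for v in u),3,(0,255,0),-1)
cv2.imwrite("pics/s2.png",a)
```

```text
t 3.075 pos [ 0.6371 -0.2088  0.0449] trough [-0.1646 -0.0017  0.0201] rotErrToTrough [-0.002  0.    -0.004] F [0.14 0.25 0.49] open 0.35 q [-0.54  0.6   1.39  0.09  1.24 -0.77]
```

View pics/s2.png

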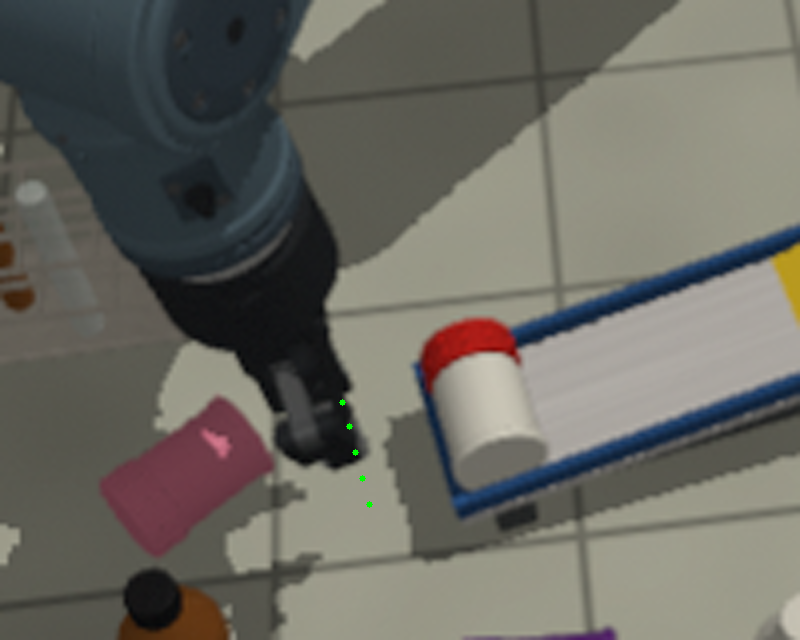

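Run:
```python
from h import *
from bench import ctrl
i=ctrl.camera("scene")["img"]
a=i[250:330,160:260,::-1]; a=cv2.resize(a,None,fx=8,fy=8,interpolation=2)
a=np.clip(a.astype(float)*2.2,0,255).astype(np.uint8)
cv2.imwrite("pics/s3.png",a[:600])
```

```text
(no output)
```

View pics/s3.png

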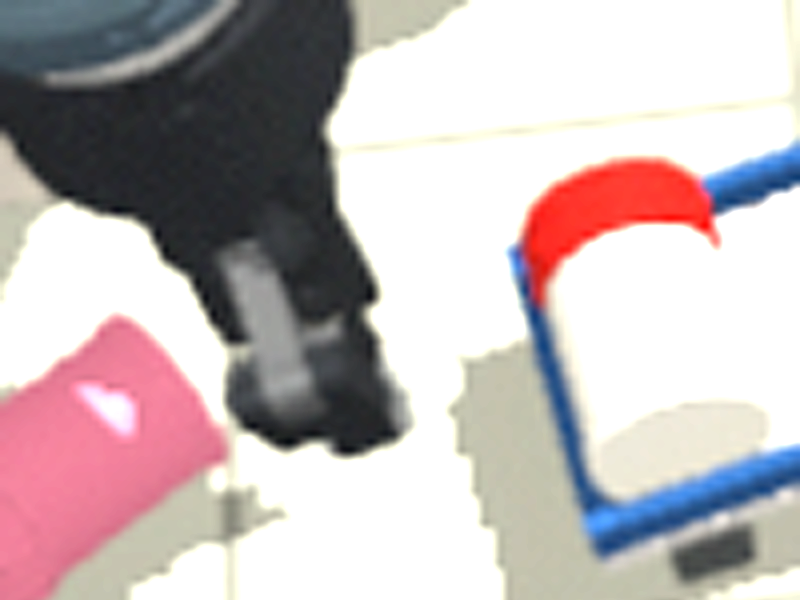

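>>> {"op": "apply_moves", "data": {"plan": [{"translation":[0,0,0],"angular":[0,0,0],"hand":0.07},{"translation":[0,0,0],"angular":[0,0,0],"hand":0.07},{"translation":[0,0,0],"angular":[0,0,0],"hand":0.07}]}}

```text
time_s: 3.55
eef_pos: [0.6384, -0.2102, 0.0472]
eef_rot: [-0.046, 0.633, 0.772, 0.038]
wrist_force: [-0.7, 0.3, -0.1]
opening: 0.817
```

Run:
```python
from h import *
from bench import ctrl
p,Rm=state()
i=ctrl.camera("scene")["img"]
a=i[250:330,160:260,::-1]; a=cv2.resize(a,None,fx=8,fy=8,interpolation=2)
a=np.clip(a.astype(float)*2.2,0,255).astype(np.uint8)
cv2.imwrite("pics/s4.png",a[:600])
```

```text
t 3.55 pos [ 0.6384 -0.2102  0.0472] trough [-0.1659 -0.0027  0.0226] rotErrToTrough [ 0.001  0.003 -0.004] F [-0.74  0.34 -0.08] open 0.817 q [-0.54  0.6   1.39  0.09  1.24 -0.77]
```

View pics/s4.png

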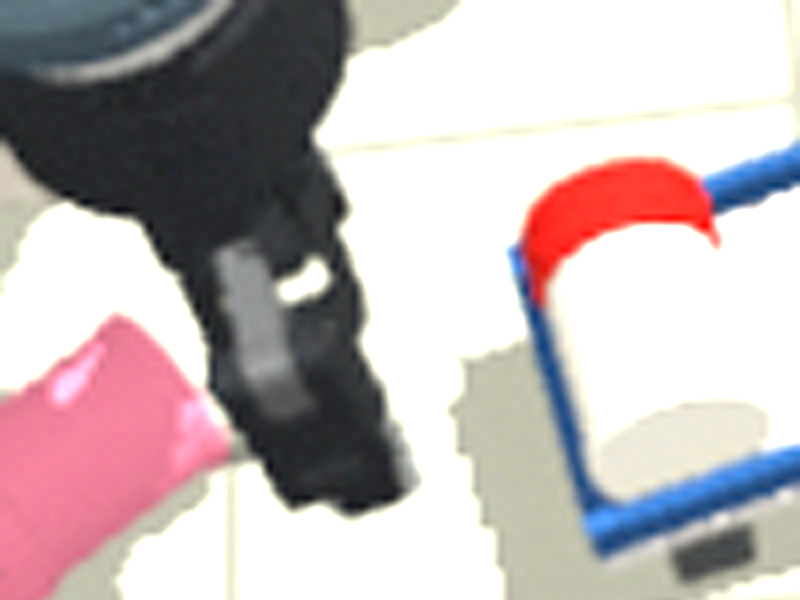

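Run:
```python
from h import *
from bench import ctrl
p,Rm=state()
Rm=RTOOL
p=RT.apply([-.1652,-.002,.0212])+OT
def ov(name,crop,sc,pic,out,y0,y1,z1=0):
    a=cv2.imread(pic)
    for s in (1,-1):
      for z in (z1,z1-.03):
        pts=np.array([(proj(name,p+Rm.apply([x,s*y,z]))[0]-crop)*sc for x,y in((-.011,y0),(.011,y0),(.011,y1),(-.011,y1))]).astype(int)
        cv2.polylines(a,[pts],True,(0,255,0) if z==z1 else (255,0,255),1)
    cv2.imwrite(out,a)
ov("scene",[160,250],8,"pics/s4.png","pics/s4o.png",.035,.0495,-.010)
ov("scene",[160,250],8,"pics/s3.png","pics/s3o.png",.015,.0295,0)
a=np.hstack([cv2.imread("pics/s4o.png")[100:,100:500],cv2.imread("pics/s3o.png")[100:,100:500]]);cv2.imwrite("pics/o.png",a)
```

```text
t 3.6 pos [ 0.6383 -0.2102  0.0471] trough [-0.1659 -0.0026  0.0225] rotErrToTrough [ 0.001  0.003 -0.004] F [ 0.11 -0.03  0.82] open 0.814 q [-0.54  0.6   1.39  0.09  1.24 -0.77]
```

View pics/o.png

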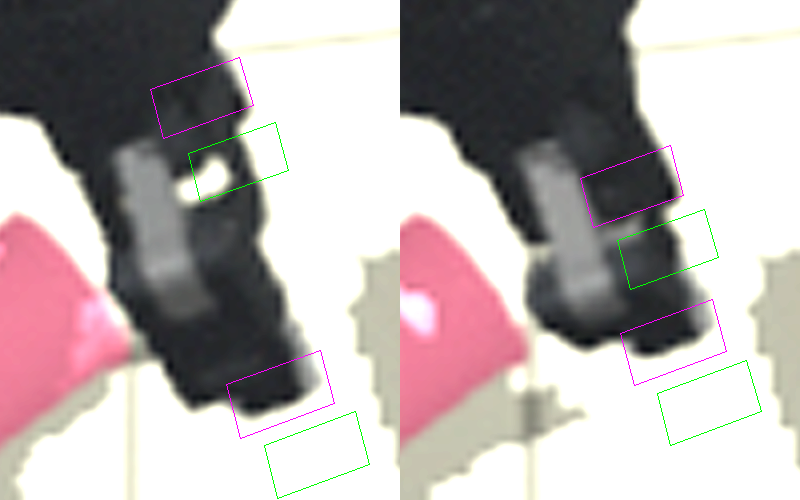

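Run:
```python
from h import *
p=np.array([.2379,-.5228,.2022]); Rm=rot([-8.9e-4,.9773166,.21178,-3e-6])
ims=[]
for n,c,s in(("scene",[0,10],6),("top",[530,350],6)):
    a=cv2.imread(f"pics/{n}0.png")[c[1]:c[1]+110,c[0]:c[0]+110]; a=cv2.resize(a,None,fx=s,fy=s,interpolation=2)[:600,:660]
    a=np.clip(a*2.5,0,255).astype(np.uint8)
    for sg in(1,-1):
      for z in(-.013,-.043):
        pts=np.array([(proj(n,p+Rm.apply([x,sg*y,z]))[0]-c)*s for x,y in((-.011,.0427),(.011,.0427),(.011,.057),(-.011,.057))]).astype(int)
        cv2.polylines(a,[pts],True,(0,255,0) if z==-.013 else (255,0,255),1)
    cv2.imwrite(f"pics/o_{n}.png",a)
```

```text
(no output)
```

View pics/o_scene.png

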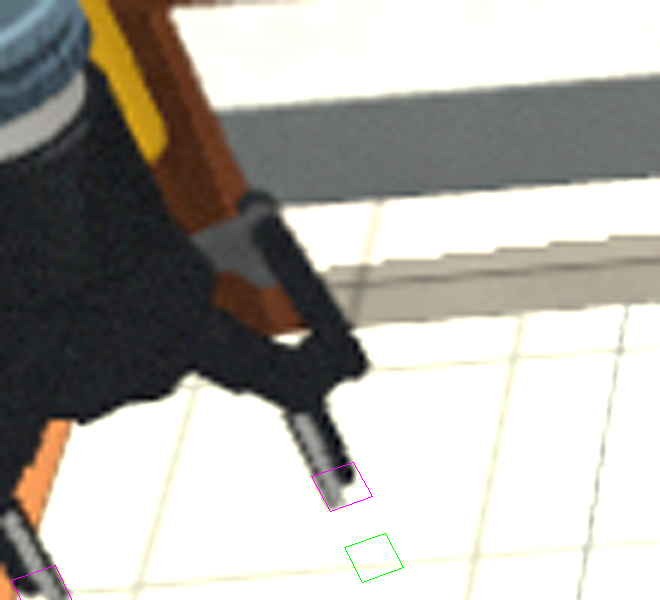

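View pics/o_top.png

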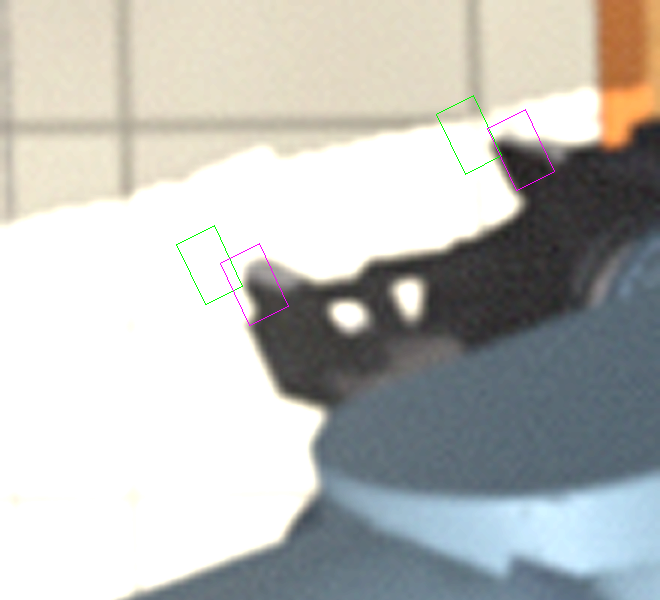

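Run:
```python
from h import *
from scipy.optimize import least_squares
p=np.array([.2379,-.5228,.2022]); Rm=rot([-8.9e-4,.9773166,.21178,-3e-6])
def tri(a,b):
    f=lambda X:np.r_[proj("scene",X)[0]-a,proj("top",X)[0]-b]
    r=least_squares(f,p); return r.x,r.fun
for s,t in(((340,492),(262,285)),((40,590),(515,160))):
    X,f=tri(np.array(s)/6+[0,10],np.array(t)/6+[530,350]); print(X.round(4),f.round(1),"tool",Rm.inv().apply(X-p).round(4))
# button triang
f=lambda X:np.r_[proj("scene",X)[0]-[478,196],proj("top",X)[0]-[163.6,273.2]]
r=least_squares(f,[.46,.37,.06]);print(r.x,r.fun)
```

```text
[ 0.2166 -0.48    0.2431] [-0.6 -0.1 -0.5  0. ] tool [-0.0017 -0.0478 -0.0408]
[ 0.2551 -0.5692  0.2424] [ 0.7  0.1  0.7 -0.1] tool [-0.0035  0.0492 -0.0403]
[0.46069824 0.37244345 0.06290038] [ 0.12147479 -0.01712392  0.12909897  0.03108981]
```

Both views show the real fingertips about 27 mm further back along the tool z axis than the reported TCP implies. They triangulate to 40 mm behind it fully open, where 13 mm was expected. I settle this by gently touching the bare bench at this spot.

>>> {"op": "apply_moves", "data": {"plan": [{"translation":[0,0,0],"angular":[0,0,0],"hand":0.03},{"translation":[0,0,0],"angular":[0,0,0],"hand":0.03},{"translation":[0,0,0.015],"angular":[0,0,0],"hand":0.03},{"translation":[0,0,0.012],"angular":[0,0,0],"hand":0.03},{"translation":[0,0,0],"angular":[0,0,0],"hand":0.03}]}}

```text
time_s: 4.22
eef_pos: [0.636, -0.2058, 0.0177]
eef_rot: [-0.048, 0.633, 0.772, 0.038]
wrist_force: [-0.2, -0.0, 0.5]
opening: 0.353
```

Run:
```python
from h import *
from bench import ctrl
p,Rm=state()
a=ctrl.camera("scene")["img"][250:330,160:260,::-1]; a=cv2.resize(a,None,fx=8,fy=8,interpolation=2)
a=np.clip(a.astype(float)*2.2,0,255).astype(np.uint8)
cv2.imwrite("pics/s5.png",a[:600])
```

```text
t 4.225 pos [ 0.636  -0.2058  0.0177] trough [-0.1648 -0.0013 -0.0073] rotErrToTrough [-0.002 -0.    -0.004] F [-0.2  -0.05  0.53] open 0.353 q [-0.54  0.63  1.4   0.1   1.2  -0.77]
```

View pics/s5.png

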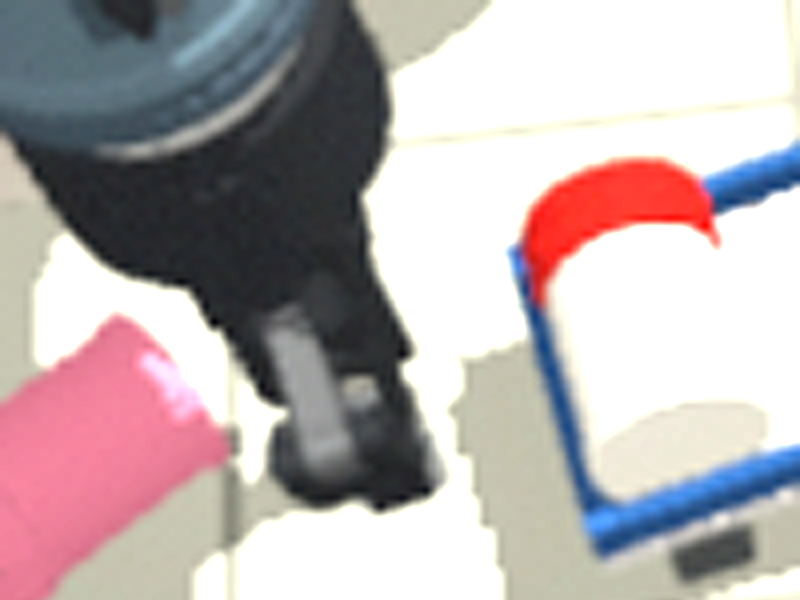

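>>> {"op": "apply_moves", "data": {"plan": [{"translation":[0,0,0.004],"angular":[0,0,0],"hand":0.03},{"translation":[0,0,0.004],"angular":[0,0,0],"hand":0.03},{"translation":[0,0,0],"angular":[0,0,0],"hand":0.03}]}}

```text
time_s: 4.65
eef_pos: [0.6371, -0.2058, 0.0118]
eef_rot: [-0.046, 0.633, 0.772, 0.038]
wrist_force: [-0.1, -0.2, -0.7]
opening: 0.35
```

>>> {"op": "apply_moves", "data": {"plan": [{"translation":[0,0,0.003],"angular":[0,0,0],"hand":0.03},{"translation":[0,0,0],"angular":[0,0,0],"hand":0.03}]}}

```text
time_s: 4.9
eef_pos: [0.6371, -0.2055, 0.0089]
eef_rot: [-0.046, 0.633, 0.772, 0.038]
wrist_force: [0.3, -0.4, 0.3]
opening: 0.355
```

>>> {"op": "apply_moves", "data": {"plan": [{"translation":[0,0,0.003],"angular":[0,0,0],"hand":0.03},{"translation":[0,0,0],"angular":[0,0,0],"hand":0.03}]}}

```text
time_s: 5.15
eef_pos: [0.637, -0.2051, 0.0058]
eef_rot: [-0.046, 0.633, 0.772, 0.038]
wrist_force: [0.0, 0.6, -0.0]
opening: 0.35
```

>>> {"op": "apply_moves", "data": {"plan": [{"translation":[0,0,0.002],"angular":[0,0,0],"hand":0.03},{"translation":[0,0,0],"angular":[0,0,0],"hand":0.03}]}}

```text
time_s: 5.4
eef_pos: [0.6371, -0.2049, 0.004]
eef_rot: [-0.046, 0.633, 0.772, 0.038]
wrist_force: [0.7, -0.2, -0.5]
opening: 0.352
```

>>> {"op": "apply_moves", "data": {"plan": [{"translation":[0,0,0.002],"angular":[0,0,0],"hand":0.03},{"translation":[0,0,0],"angular":[0,0,0],"hand":0.03}]}}

```text
time_s: 5.65
eef_pos: [0.637, -0.2047, 0.0019]
eef_rot: [-0.046, 0.633, 0.772, 0.038]
wrist_force: [0.2, 0.5, 0.0]
opening: 0.353
```

>>> {"op": "apply_moves", "data": {"plan": [{"translation":[0,0,0.002],"angular":[0,0,0],"hand":0.03},{"translation":[0,0,0],"angular":[0,0,0],"hand":0.03}]}}

```text
time_s: 5.9
eef_pos: [0.6369, -0.2044, -0.0001]
eef_rot: [-0.046, 0.633, 0.772, 0.038]
wrist_force: [-0.0, -0.5, -0.5]
opening: 0.353
```

>>> {"op": "apply_moves", "data": {"plan": [{"translation":[0,0,0.002],"angular":[0,0,0],"hand":0.03},{"translation":[0,0,0],"angular":[0,0,0],"hand":0.03}]}}

```text
time_s: 6.15
eef_pos: [0.6369, -0.2042, -0.002]
eef_rot: [-0.046, 0.633, 0.772, 0.038]
wrist_force: [-0.8, -0.2, -0.5]
opening: 0.351
```

>>> {"op": "apply_moves", "data": {"plan": [{"translation":[0,0,0.005],"angular":[0,0,0],"hand":0.03},{"translation":[0,0,0.005],"angular":[0,0,0],"hand":0.03},{"translation":[0,0,0.004],"angular":[0,0,0],"hand":0.03},{"translation":[0,0,0],"angular":[0,0,0],"hand":0.03}]}}

```text
time_s: 6.65
eef_pos: [0.6362, -0.2023, -0.0164]
eef_rot: [-0.047, 0.633, 0.772, 0.038]
wrist_force: [-0.6, -0.9, 0.0]
opening: 0.352
```

>>> {"op": "apply_moves", "data": {"plan": [{"translation":[0,0,0.002],"angular":[0,0,0],"hand":0.03},{"translation":[0,0,0.001],"angular":[0,0,0],"hand":0.03}]}}

```text
time_s: 6.9
eef_pos: [0.6367, -0.2023, -0.0187]
eef_rot: [-0.046, 0.633, 0.772, 0.038]
wrist_force: [0.8, -0.1, -0.4]
opening: 0.351
```

>>> {"op": "apply_moves", "data": {"plan": [{"translation":[0,0,0.002],"angular":[0,0,0],"hand":0.03}]}}

```text
time_s: 7.02
eef_pos: [0.6368, -0.2022, -0.0206]
eef_rot: [-0.046, 0.633, 0.772, 0.038]
wrist_force: [0.8, -1.0, 0.6]
opening: 0.343
```

>>> {"op": "apply_moves", "data": {"plan": [{"translation":[0,0,0.002],"angular":[0,0,0],"hand":0.03}]}}

```text
time_s: 7.15
eef_pos: [0.6366, -0.2018, -0.0227]
eef_rot: [-0.046, 0.633, 0.772, 0.038]
wrist_force: [0.7, 0.3, 0.0]
opening: 0.354
```

>>> {"op": "apply_moves", "data": {"plan": [{"translation":[0,0,0.002],"angular":[0,0,0],"hand":0.03}]}}

```text
time_s: 7.28
eef_pos: [0.6365, -0.2015, -0.0248]
eef_rot: [-0.046, 0.633, 0.772, 0.038]
wrist_force: [0.1, 0.8, -0.1]
opening: 0.351
```

>>> {"op": "apply_moves", "data": {"plan": [{"translation":[0,0,0.001],"angular":[0,0,0],"hand":0.03}]}}

```text
time_s: 7.4
eef_pos: [0.6364, -0.2014, -0.0258]
eef_rot: [-0.046, 0.633, 0.772, 0.038]
wrist_force: [0.1, 0.3, -0.9]
opening: 0.35
```

>>> {"op": "apply_moves", "data": {"plan": [{"translation":[0,0,0.001],"angular":[0,0,0],"hand":0.03}]}}

```text
time_s: 7.52
eef_pos: [0.6365, -0.2014, -0.0267]
eef_rot: [-0.046, 0.633, 0.772, 0.038]
wrist_force: [0.2, 0.3, 0.4]
opening: 0.355
```

Run:
```python
from h import *
from bench import ctrl
p,Rm=state()
a=ctrl.camera("scene")["img"][250:330,160:260,::-1]; a=cv2.resize(a,None,fx=8,fy=8,interpolation=2)
a=np.clip(a.astype(float)*2.2,0,255).astype(np.uint8)
for z,c in((0,(0,255,0)),(-.0275,(255,0,255))):
 for s in(1,-1):
  pts=np.array([(proj("scene",p+Rm.apply([x,s*y,z]))[0]-[160,250])*8 for x,y in((-.011,.015),(.011,.015),(.011,.0295),(-.011,.0295))]).astype(int)
  cv2.polylines(a,[pts],True,c,1)
cv2.imwrite("pics/s6.png",a[:600])
```

```text
t 7.525 pos [ 0.6365 -0.2014 -0.0267] trough [-0.1659 -0.0026 -0.0518] rotErrToTrough [ 0.001  0.002 -0.004] F [0.21 0.28 0.38] open 0.355 q [-0.53  0.69  1.41  0.1   1.12 -0.78]
```

View pics/s6.png

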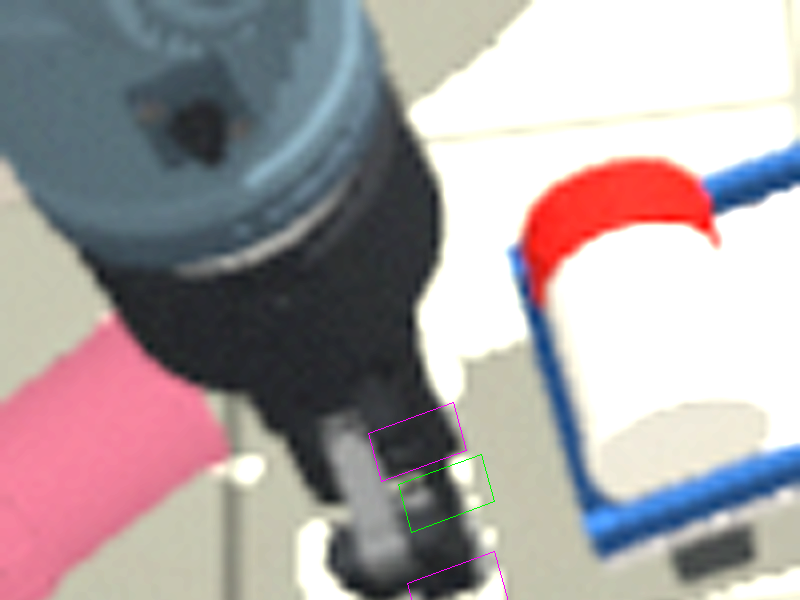

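>>> {"op": "apply_moves", "data": {"plan": [{"translation":[0,0,0.001],"angular":[0,0,0],"hand":0.03}]}}

```text
time_s: 7.7
eef_pos: [0.6365, -0.2013, -0.0276]
eef_rot: [-0.046, 0.633, 0.772, 0.038]
wrist_force: [-0.5, -0.3, 2.5]
opening: 0.351
```

>>> {"op": "apply_moves", "data": {"plan": [{"translation":[0,0,0.001],"angular":[0,0,0],"hand":0.03}]}}

```text
time_s: 7.82
eef_pos: [0.6367, -0.2013, -0.0277]
eef_rot: [-0.046, 0.633, 0.772, 0.038]
wrist_force: [-3.6, 0.6, 9.8]
opening: 0.346
```

>>> {"op": "apply_moves", "data": {"plan": [{"translation":[0,0,0.001],"angular":[0,0,0],"hand":0.03}]}}

```text
time_s: 7.95
eef_pos: [0.6367, -0.2013, -0.0278]
eef_rot: [-0.046, 0.633, 0.772, 0.038]
wrist_force: [-5.8, 1.4, 15.3]
opening: 0.35
```

>>> {"op": "apply_moves", "data": {"plan": [{"translation":[0,0,0.001],"angular":[0,0,0],"hand":0.03}]}}

```text
time_s: 8.07
eef_pos: [0.6367, -0.2013, -0.0279]
eef_rot: [-0.046, 0.633, 0.772, 0.038]
wrist_force: [-8.1, 1.4, 21.5]
opening: 0.353
```

Contact comes at a reported TCP z of -0.0276. So the real tips lie about 28.5 mm behind the reported TCP, and the images and the touch agree. I use that offset: raise until the tips are 16 mm above the gutter floor.

>>> {"op": "apply_moves", "data": {"plan": [{"translation":[0,0,-0.02],"angular":[0,0,0],"hand":0.03},{"translation":[0,-0.002,-0.023],"angular":[0,0,0],"hand":0.03},{"translation":[0,0,0],"angular":[0,0,0],"hand":0.03}]}}

```text
time_s: 8.45
eef_pos: [0.6376, -0.2079, 0.0155]
eef_rot: [-0.043, 0.633, 0.772, 0.039]
wrist_force: [0.6, 0.0, 0.2]
opening: 0.351
```

Run:
```python
from h import *
from bench import ctrl
p,Rm=state()
a=ctrl.camera("scene")["img"][230:330,160:290,::-1]; a=cv2.resize(a,None,fx=6,fy=6,interpolation=2)
a=np.clip(a.astype(float)*1.7,0,255).astype(np.uint8)
for z,c in((-.0285,(255,0,255)),):
 for s in(1,-1):
  pts=np.array([(proj("scene",p+Rm.apply([x,s*y,z]))[0]-[160,230])*6 for x,y in((-.011,.015),(.011,.015),(.011,.0295),(-.011,.0295))]).astype(int)
  cv2.polylines(a,[pts],True,c,1)
cv2.imwrite("pics/s7.png",a[:600])
p,Rm=state()
```

```text
t 8.45 pos [ 0.6376 -0.2079  0.0155] trough [-0.1674 -0.0024 -0.0092] rotErrToTrough [ 0.005  0.006 -0.004] F [0.62 0.01 0.22] open 0.351 q [-0.54  0.63  1.41  0.1   1.18 -0.78]
t 8.5 pos [ 0.6366 -0.2072  0.0139] trough [-0.1667 -0.0015 -0.0109] rotErrToTrough [ 0.003  0.005 -0.004] F [0.37 0.91 0.22] open 0.35 q [-0.54  0.63  1.41  0.1   1.18 -0.78]
```

View pics/s7.png

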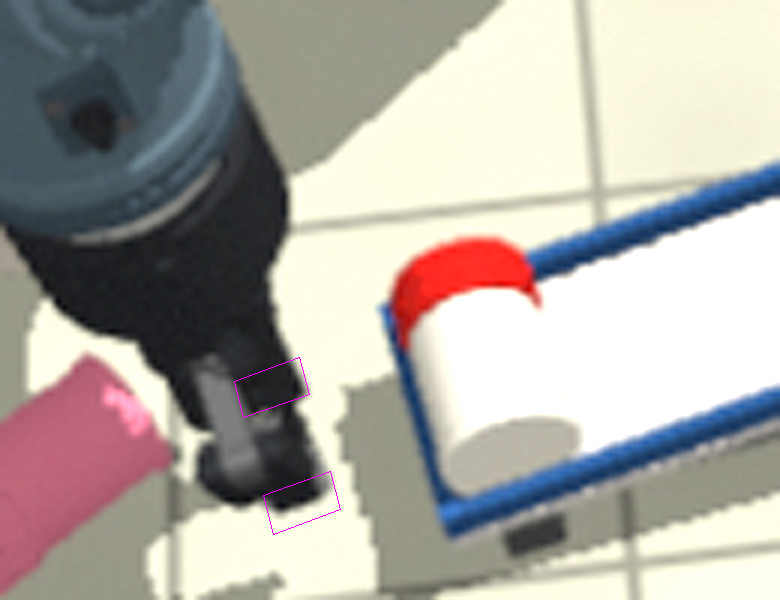

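>>> {"op": "apply_moves", "data": {"plan": [{"translation":[0.007,0,0],"angular":[0,0,0],"hand":0.03},{"translation":[0.007,0,0],"angular":[0,0,0],"hand":0.03},{"translation":[0.007,0,0],"angular":[0,0,0],"hand":0.03},{"translation":[0.005,0,0],"angular":[0,0,0],"hand":0.03},{"translation":[0.004,0,0],"angular":[0,0,0],"hand":0.03},{"translation":[0.004,0,0],"angular":[0,0,0],"hand":0.03},{"translation":[0.004,0,0],"angular":[0,0,0],"hand":0.03},{"translation":[0.004,0,0],"angular":[0,0,0],"hand":0.03}]}}

```text
time_s: 9.5
eef_pos: [0.6272, -0.1653, 0.0172]
eef_rot: [-0.046, 0.633, 0.772, 0.038]
wrist_force: [-0.0, -0.9, 0.1]
opening: 0.351
```

```bash
cat > look.py <<'E'
import sys
from h import *
from bench import ctrl
p,Rm=state()
a=ctrl.camera("scene")["img"][220:330,180:370,::-1]; a=cv2.resize(a,None,fx=4,fy=4,interpolation=2)
a=np.clip(a.astype(float)*1.5,0,255).astype(np.uint8)
b=ctrl.camera("top")["img"][180:250,280:430,::-1]; b=cv2.resize(b,None,fx=5,fy=5,interpolation=2)
b=np.pad(b,((0,0),(0,760-b.shape[1]),(0,0)))
cv2.imwrite(sys.argv[1],np.vstack([a,b])[:790]);
E
python3 look.py pics/l1.png
```

```text
t 9.5 pos [ 0.6272 -0.1653  0.0172] trough [-0.1237 -0.0007 -0.0128] rotErrToTrough [ 0.001  0.003 -0.004] F [-0.01 -0.87  0.07] open 0.351 q [-0.49  0.59  1.47  0.1   1.16 -0.73]
```

View pics/l1.png

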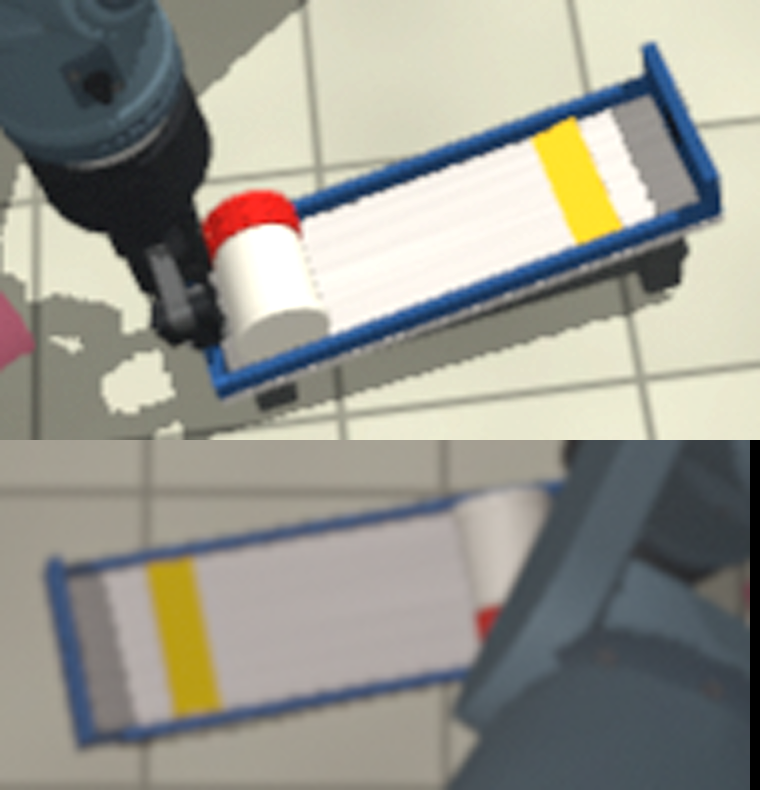

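The jar has left the lip and rolls ahead of the fingers, square in the gutter (scene crop 265,280). I continue slowly.

>>> {"op": "apply_moves", "data": {"plan": [{"translation":[0.006,0,0],"angular":[0,0,0],"hand":0.03},{"translation":[0.006,0,0],"angular":[0,0,0],"hand":0.03},{"translation":[0.006,0,0],"angular":[0,0,0],"hand":0.03},{"translation":[0.006,0,0],"angular":[0,0,0],"hand":0.03},{"translation":[0.006,0,0],"angular":[0,0,0],"hand":0.03},{"translation":[0.006,0,0],"angular":[0,0,0],"hand":0.03},{"translation":[0.006,0,0],"angular":[0,0,0],"hand":0.03},{"translation":[0.006,0,0],"angular":[0,0,0],"hand":0.03},{"translation":[0.006,0,0],"angular":[0,0,0],"hand":0.03},{"translation":[0.006,0,0],"angular":[0,0,0],"hand":0.03}]}}

```text
time_s: 10.85
eef_pos: [0.6154, -0.1066, 0.0244]
eef_rot: [-0.046, 0.633, 0.772, 0.038]
wrist_force: [-0.3, -0.0, -0.1]
opening: 0.351
```

```bash
python3 look.py pics/l2.png
```

```text
t 10.85 pos [ 0.6154 -0.1066  0.0244] trough [-0.0634 -0.001  -0.013 ] rotErrToTrough [ 0.001  0.002 -0.004] F [-0.31 -0.02 -0.13] open 0.351 q [-0.42  0.53  1.55  0.11  1.14 -0.66]
```

View pics/l2.png

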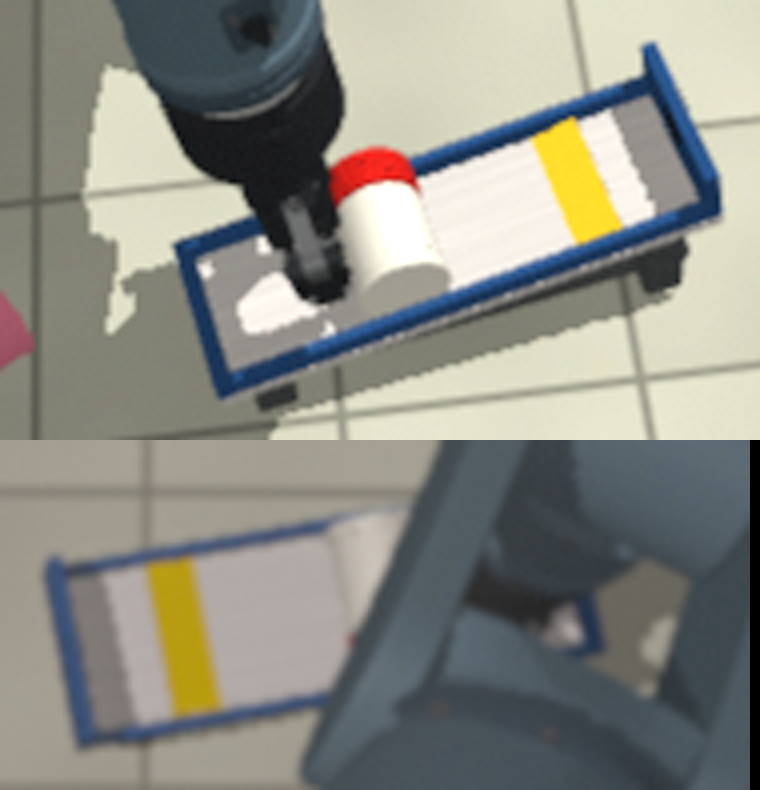

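The jar rolls square against both fingers, mid-gutter (scene crop 390,245). I continue.

>>> {"op": "apply_moves", "data": {"plan": [{"translation":[0.006,0,0],"angular":[0,0,0],"hand":0.03},{"translation":[0.006,0,0],"angular":[0,0,0],"hand":0.03},{"translation":[0.006,0,0],"angular":[0,0,0],"hand":0.03},{"translation":[0.006,0,0],"angular":[0,0,0],"hand":0.03},{"translation":[0.006,0,0],"angular":[0,0,0],"hand":0.03},{"translation":[0.006,0,0],"angular":[0,0,0],"hand":0.03},{"translation":[0.006,0,0],"angular":[0,0,0],"hand":0.03},{"translation":[0.006,0,0],"angular":[0,0,0],"hand":0.03},{"translation":[0.006,0,0],"angular":[0,0,0],"hand":0.03},{"translation":[0.006,0,0],"angular":[0,0,0],"hand":0.03}]}}

```text
time_s: 12.2
eef_pos: [0.6038, -0.0482, 0.0315]
eef_rot: [-0.046, 0.633, 0.772, 0.038]
wrist_force: [1.2, -0.2, -0.6]
opening: 0.35
```

>>> {"op": "apply_moves", "data": {"plan": [{"translation":[0.005,0,0],"angular":[0,0,0],"hand":0.03},{"translation":[0.005,0,0],"angular":[0,0,0],"hand":0.03},{"translation":[0.005,0,0],"angular":[0,0,0],"hand":0.03},{"translation":[0.005,0,0],"angular":[0,0,0],"hand":0.03},{"translation":[0.005,0,0],"angular":[0,0,0],"hand":0.03}]}}

```text
time_s: 12.82
eef_pos: [0.599, -0.0241, 0.0345]
eef_rot: [-0.046, 0.633, 0.772, 0.038]
wrist_force: [0.7, -1.6, 0.9]
opening: 0.356
```

```bash
python3 look.py pics/l3.png
```

```text
t 12.825 pos [ 0.599  -0.0241  0.0345] trough [ 0.0213 -0.0014 -0.0132] rotErrToTrough [ 0.001  0.003 -0.004] F [ 0.71 -1.55  0.92] open 0.356 q [-0.3   0.46  1.63  0.12  1.12 -0.55]
```

View pics/l3.png

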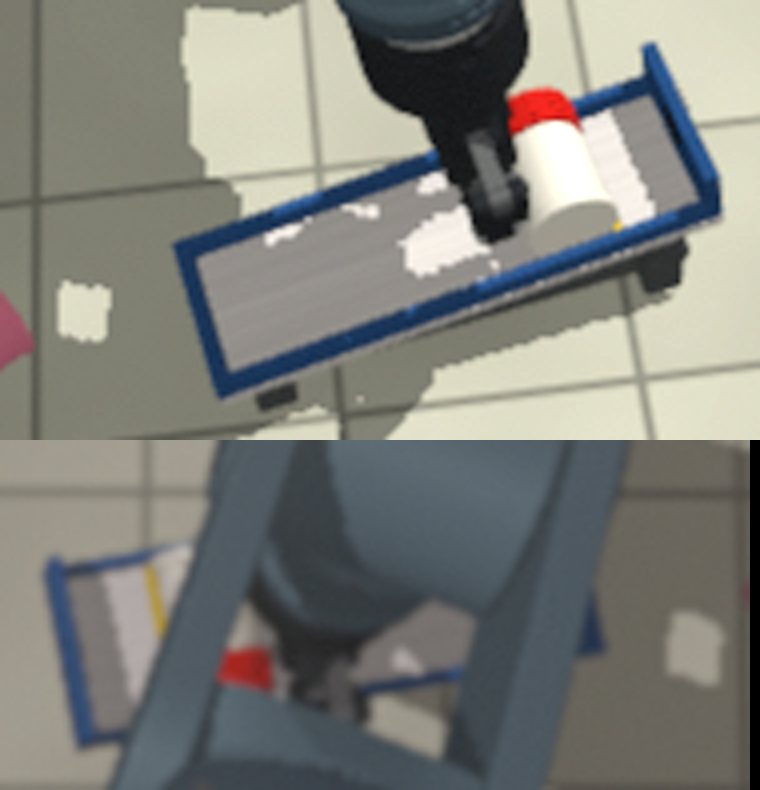

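The jar is at the foot of the ridge, with the yellow strip just showing at scene crop (617,226). I push up the ramp.

>>> {"op": "apply_moves", "data": {"plan": [{"translation":[0.004,0,0],"angular":[0,0,0],"hand":0.03},{"translation":[0.004,0,0],"angular":[0,0,0],"hand":0.03},{"translation":[0.004,0,0],"angular":[0,0,0],"hand":0.03},{"translation":[0.004,0,0],"angular":[0,0,0],"hand":0.03},{"translation":[0.004,0,0],"angular":[0,0,0],"hand":0.03}]}}

```text
time_s: 13.55
eef_pos: [0.595, -0.0045, 0.0369]
eef_rot: [-0.046, 0.633, 0.772, 0.038]
wrist_force: [0.1, -0.7, 0.9]
opening: 0.354
```

```bash
python3 look.py pics/l4.png
```

```text
t 13.55 pos [ 0.595  -0.0045  0.0369] trough [ 0.0415 -0.0014 -0.0133] rotErrToTrough [ 0.001  0.002 -0.004] F [ 0.14 -0.74  0.88] open 0.354 q [-0.27  0.44  1.64  0.12  1.11 -0.52]
```

View pics/l4.png

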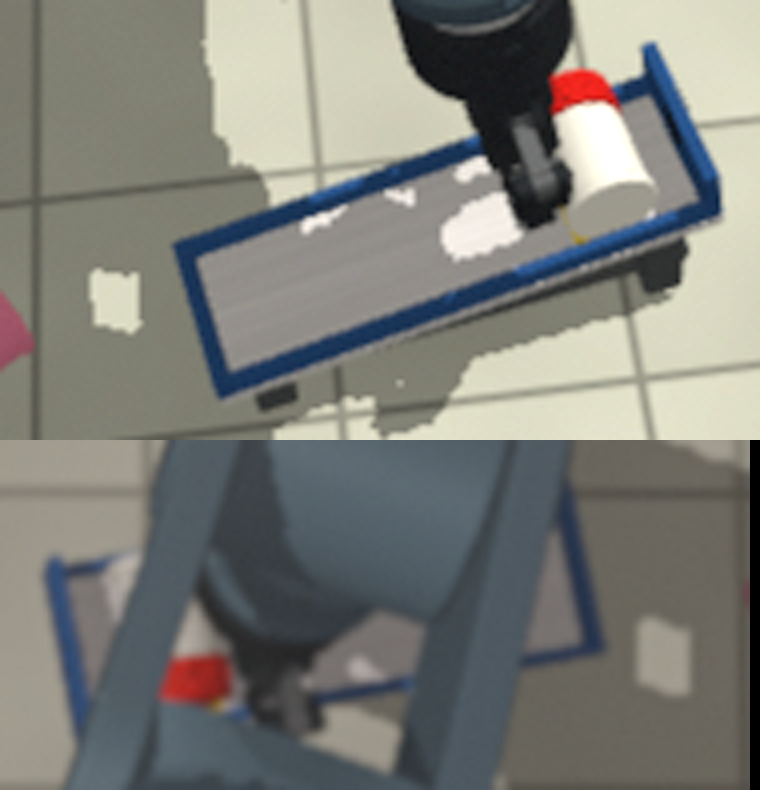

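>>> {"op": "apply_moves", "data": {"plan": [{"translation":[0.003,0,0],"angular":[0,0,0],"hand":0.03},{"translation":[0.003,0,0],"angular":[0,0,0],"hand":0.03},{"translation":[0.002,0,0],"angular":[0,0,0],"hand":0.03},{"translation":[0,0,0],"angular":[0,0,0],"hand":0.03}]}}

```text
time_s: 14.15
eef_pos: [0.5934, 0.0033, 0.0377]
eef_rot: [-0.046, 0.633, 0.772, 0.038]
wrist_force: [0.5, -0.8, 0.7]
opening: 0.35
```

```bash
python3 look.py pics/l5.png
```

```text
t 14.15 pos [0.5934 0.0033 0.0377] trough [ 0.0495 -0.0013 -0.0134] rotErrToTrough [ 0.001  0.002 -0.004] F [ 0.45 -0.77  0.67] open 0.35 q [-0.26  0.44  1.65  0.12  1.11 -0.51]
```

View pics/l5.png

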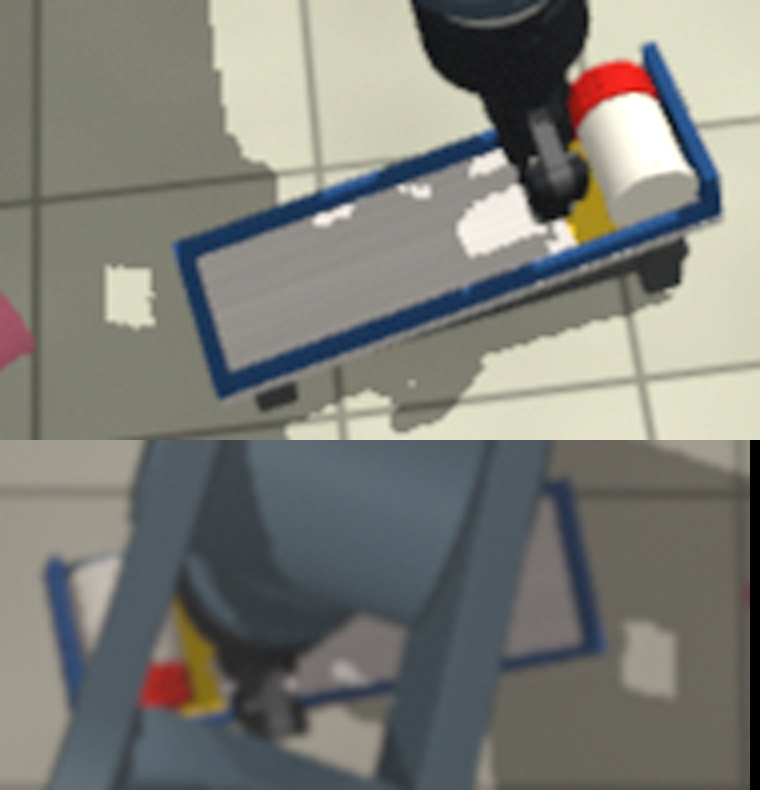

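The jar has dropped into the pocket against the end stop (scene crop 640,140). The yellow ridge shows between it and the fingers, so they are clear. I back off, lift and look again.

>>> {"op": "apply_moves", "data": {"plan": [{"translation":[-0.01,0,0],"angular":[0,0,0],"hand":0.03},{"translation":[-0.02,0,0],"angular":[0,0,0],"hand":0.03},{"translation":[-0.01,0,-0.03],"angular":[0,0,0],"hand":0.03},{"translation":[0,0,-0.05],"angular":[0,0,0],"hand":0.0},{"translation":[0,0,-0.05],"angular":[0,0,0],"hand":0.0},{"translation":[0,0,-0.05],"angular":[0,0,0],"hand":0.0},{"translation":[0,0,0],"angular":[0,0,0],"hand":0.0}]}}

```text
time_s: 15.12
eef_pos: [0.6087, -0.0601, 0.2172]
eef_rot: [-0.041, 0.633, 0.772, 0.04]
wrist_force: [-0.0, 0.1, -0.3]
opening: 0.006
```

```bash
python3 look.py pics/l6.png
python3 - <<'E'
from h import *
p,Rm=state()
# vertical tool, same yaw as now
x=Rm.apply([1,0,0]); yaw=np.arctan2(x[1],x[0])
# aim yaw: less twist: choose yaw change following base
V=R.from_euler('z',yaw)*DOWN
plan(p,Rm,[([.461,.372,.19],V)],[8],0.0)
E
```

```text
t 15.125 pos [ 0.6087 -0.0601  0.2172] trough [ 0.0067 -0.0037  0.1726] rotErrToTrough [ 0.009  0.008 -0.005] F [-0.    0.11 -0.26] open 0.006 q [-0.35  0.27  1.47  0.1   1.45 -0.56]
t 15.225 pos [ 0.6057 -0.0584  0.2119] trough [ 0.0082 -0.0011  0.1671] rotErrToTrough [ 0.002  0.003 -0.005] F [-0.89  0.59  0.32] open 0.0 q [-0.35  0.28  1.48  0.1   1.45 -0.56]
[{"translation": [0.056, -0.007, 0.009], "angular": [0.0, -0.015, -0.0], "hand": 0.0}, {"translation": [0.056, -0.007, 0.009], "angular": [0.0, -0.015, -0.0], "hand": 0.0}, {"translation": [0.056, -0.007, 0.008], "angular": [0.0, -0.015, -0.0], "hand": 0.0}, {"translation": [0.056, -0.007, 0.007], "angular": [0.0, -0.015, -0.0], "hand": 0.0}, {"translation": [0.056, -0.007, 0.006], "angular": [0.0, -0.015, -0.0], "hand": 0.0}, {"translation": [0.056, -0.008, 0.005], "angular": [0.0, -0.015, -0.0], "hand": 0.0}, {"translation": [0.056, -0.007, 0.004], "angular": [0.0, -0.015, -0.0], "hand": 0.0}, {"translation": [0.056, -0.008, 0.004], "angular": [0.001, -0.014, -0.0], "hand": 0.0}]
end [0.4609 0.3723 0.1898]
```

View pics/l6.png

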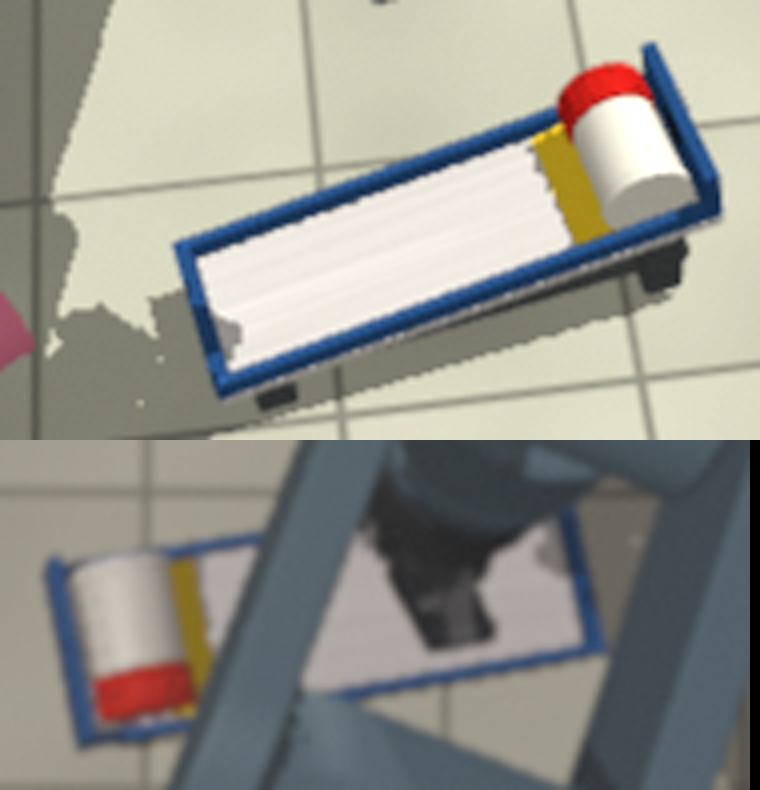

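The jar rests in the pocket, between the ridge and the end stop, in both views (scene crop 630,145; top crop 130,635). Next the fingers, shut, go over the button.

>>> {"op": "apply_moves", "data": {"plan": [{"translation":[0.056,-0.007,0.009],"angular":[0,-0.015,0],"hand":0},{"translation":[0.056,-0.007,0.009],"angular":[0,-0.015,0],"hand":0},{"translation":[0.056,-0.007,0.008],"angular":[0,-0.015,0],"hand":0},{"translation":[0.056,-0.007,0.007],"angular":[0,-0.015,0],"hand":0},{"translation":[0.056,-0.007,0.006],"angular":[0,-0.015,0],"hand":0},{"translation":[0.056,-0.008,0.005],"angular":[0,-0.015,0],"hand":0},{"translation":[0.056,-0.007,0.004],"angular":[0,-0.015,0],"hand":0},{"translation":[0.056,-0.008,0.004],"angular":[0,-0.014,0],"hand":0},{"translation":[0,0,0],"angular":[0,0,0],"hand":0},{"translation":[0,0,0],"angular":[0,0,0],"hand":0}]}}

```text
time_s: 16.48
eef_pos: [0.4595, 0.3727, 0.1881]
eef_rot: [-0.001, 0.634, 0.774, -0.001]
wrist_force: [0.3, 0.0, 0.8]
opening: 0.002
```

Run:
```python
from h import *
p,Rm=state()
V=R.from_euler('z',np.arctan2(*Rm.apply([1,0,0])[[1,0]]))*DOWN
plan(p,Rm,[([.461,.372,.07],V)],[4],0.0)
```

```text
t 16.475 pos [0.4595 0.3727 0.1881] trough [0.4536 0.0558 0.0885] rotErrToTrough [-0.002  0.123 -0.004] F [0.33 0.03 0.77] open 0.002 q [0.48 0.23 1.58 0.   1.34 0.28]
[{"translation": [-0.0, 0.0, 0.03], "angular": [-0.001, 0.0, -0.0], "hand": 0.0}, {"translation": [-0.0, 0.001, 0.029], "angular": [-0.001, 0.0, -0.0], "hand": 0.0}, {"translation": [-0.0, 0.0, 0.03], "angular": [-0.0, 0.0, -0.0], "hand": 0.0}, {"translation": [-0.001, 0.001, 0.029], "angular": [-0.001, 0.001, -0.0], "hand": 0.0}]
end [0.4615 0.372  0.0701]
```

>>> {"op": "apply_moves", "data": {"plan": [{"translation":[0,0,0.03],"angular":[0,0,0],"hand":0},{"translation":[0.001,0.001,0.029],"angular":[0,0,0],"hand":0},{"translation":[0,0,0.03],"angular":[0,0,0],"hand":0},{"translation":[0,0,0.025],"angular":[0,0,0],"hand":0},{"translation":[0,0,0],"angular":[0,0,0],"hand":0}]}}

```text
time_s: 17.1
eef_pos: [0.4599, 0.3719, 0.0733]
eef_rot: [-0.001, 0.635, 0.773, -0.002]
wrist_force: [-0.3, -0.1, -0.4]
opening: -0.003
```

Run:
```python
from h import *
from bench import ctrl
p,Rm=state()
a=ctrl.camera("scene")["img"][150:250,420:540,::-1].copy(); a=cv2.resize(a,None,fx=6,fy=6,interpolation=2)
a=np.clip(a.astype(float)*1.5,0,255).astype(np.uint8)
cv2.imwrite("pics/b1.png",a)
```

```text
t 17.1 pos [0.4599 0.3719 0.0733] trough [ 0.4388  0.0555 -0.0253] rotErrToTrough [-0.005  0.123 -0.007] F [-0.3  -0.06 -0.44] open -0.003 q [0.48 0.37 1.66 0.   1.12 0.28]
```

View pics/b1.png

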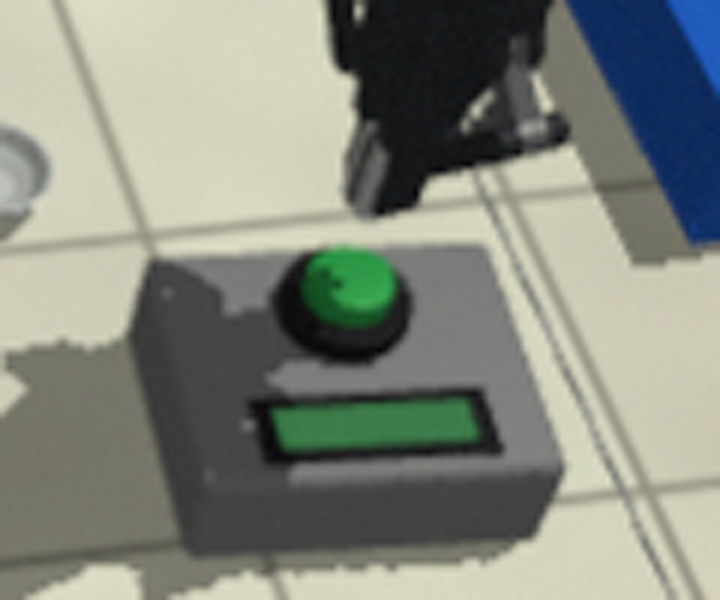

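Run:
```python
from h import *
p,Rm=state()
for z in (p[2]-.0+.0285,.063):
  print(z,(proj("scene",[p[0],p[1],z])[0]-[420,150])*6)
print((proj("scene",[.4607,.3724,.063])[0]-[420,150])*6)
```

```text
t 17.15 pos [0.461  0.3729 0.0751] trough [ 0.4397  0.0542 -0.0237] rotErrToTrough [-0.002  0.122 -0.007] F [0.27 0.26 0.62] open -0.003 q [0.48 0.36 1.66 0.   1.12 0.28]
0.1035929145175824 [376.78623601 198.67764383]
0.063 [350.24197558 276.27777281]
[348.67678824 275.7281546 ]
```

The tips at crop (385,200) agree with the prediction of (377,199), centred over the button. I go down.

>>> {"op": "apply_moves", "data": {"plan": [{"translation":[0,0,0.012],"angular":[0,0,0],"hand":0},{"translation":[0,0,0.012],"angular":[0,0,0],"hand":0},{"translation":[0,0,0.009],"angular":[0,0,0],"hand":0},{"translation":[0,0,0],"angular":[0,0,0],"hand":0}]}}

```text
time_s: 17.65
eef_pos: [0.4601, 0.3746, 0.0419]
eef_rot: [-0.001, 0.634, 0.773, -0.001]
wrist_force: [-0.1, -0.6, 0.2]
opening: 0.001
```

>>> {"op": "apply_moves", "data": {"plan": [{"translation":[0,0,0.003],"angular":[0,0,0],"hand":0},{"translation":[0,0,0.003],"angular":[0,0,0],"hand":0},{"translation":[0,0,0],"angular":[0,0,0],"hand":0}]}}

```text
time_s: 18.02
eef_pos: [0.4612, 0.3751, 0.0373]
eef_rot: [-0.0, 0.634, 0.773, 0.001]
wrist_force: [0.1, 0.5, 2.4]
opening: -0.001
```

>>> {"op": "apply_moves", "data": {"plan": [{"translation":[0,0,0.003],"angular":[0,0,0],"hand":0},{"translation":[0,0,0],"angular":[0,0,0],"hand":0}]}}

```text
time_s: 18.27
eef_pos: [0.4613, 0.3751, 0.0343]
eef_rot: [-0.0, 0.634, 0.773, 0.001]
wrist_force: [-0.6, 0.4, 3.6]
opening: -0.001
```

>>> {"op": "apply_moves", "data": {"plan": [{"translation":[0,0,0.002],"angular":[0,0,0],"hand":0},{"translation":[0,0,0],"angular":[0,0,0],"hand":0}]}}

```text
time_s: 18.52
eef_pos: [0.4613, 0.3751, 0.0328]
eef_rot: [-0.0, 0.634, 0.773, 0.001]
wrist_force: [-2.4, 0.1, 8.8]
opening: 0.001
```

>>> {"op": "apply_moves", "data": {"plan": [{"translation":[0,0,0.001],"angular":[0,0,0],"hand":0},{"translation":[0,0,0],"angular":[0,0,0],"hand":0}]}}

```text
time_s: 18.77
eef_pos: [0.4614, 0.3752, 0.0327]
eef_rot: [0.0, 0.634, 0.773, 0.001]
wrist_force: [-4.5, -2.2, 15.2]
opening: 0.001
```

>>> {"op": "apply_moves", "data": {"plan": [{"translation":[0,0,0.001],"angular":[0,0,0],"hand":0},{"translation":[0,0,0],"angular":[0,0,0],"hand":0}]}}

```text
time_s: 19.02
eef_pos: [0.4615, 0.3752, 0.0326]
eef_rot: [0.0, 0.634, 0.774, 0.001]
wrist_force: [-6.6, -4.7, 22.1]
opening: -0.003
```

The button bottomed out: the force was up to about 4 N over roughly 6 mm of travel, then a hard stop. I release, lift clear and check.

>>> {"op": "apply_moves", "data": {"plan": [{"translation":[0,0,-0.01],"angular":[0,0,0],"hand":0},{"translation":[0,0,-0.03],"angular":[0,0,0],"hand":0},{"translation":[0,0,-0.05],"angular":[0,0,0],"hand":0},{"translation":[0,0,-0.05],"angular":[0,0,0],"hand":0},{"translation":[0,0,0],"angular":[0,0,0],"hand":0},{"translation":[0,0,0],"angular":[0,0,0],"hand":0}]}}

```text
time_s: 19.77
eef_pos: [0.4603, 0.3743, 0.169]
eef_rot: [-0.0, 0.634, 0.773, -0.0]
wrist_force: [0.2, 0.4, -0.2]
opening: -0.001
```

Run:
```python
from h import *
from bench import ctrl
p,Rm=state()
i=ctrl.camera("scene")["img"][:,:,::-1]; cv2.imwrite("pics/f.png",i)
a=i[220:330,180:370]; a=cv2.resize(a,None,fx=4,fy=4,interpolation=2)
cv2.imwrite("pics/f2.png",a)
Y=RT.apply([[.094,.035,.046],[.094,-.035,.046]])+OT; print("pred jar top ends",(proj("scene",Y)-[180,220])*4)
```

```text
t 19.775 pos [0.4603 0.3743 0.169 ] trough [0.4527 0.0547 0.0694] rotErrToTrough [-0.001  0.122 -0.004] F [ 0.21  0.4  -0.23] open -0.001 q [0.48 0.25 1.59 0.   1.3  0.28]
pred jar top ends [[592.89554297  59.57611115]
 [644.4900732  171.16588481]]
```

View pics/f.png

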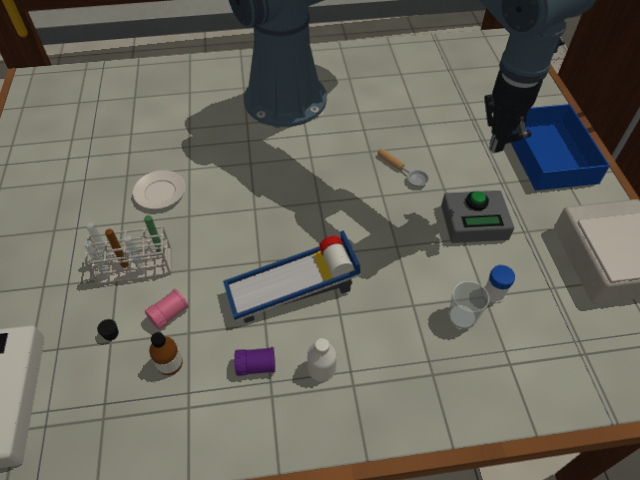

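View pics/f2.png

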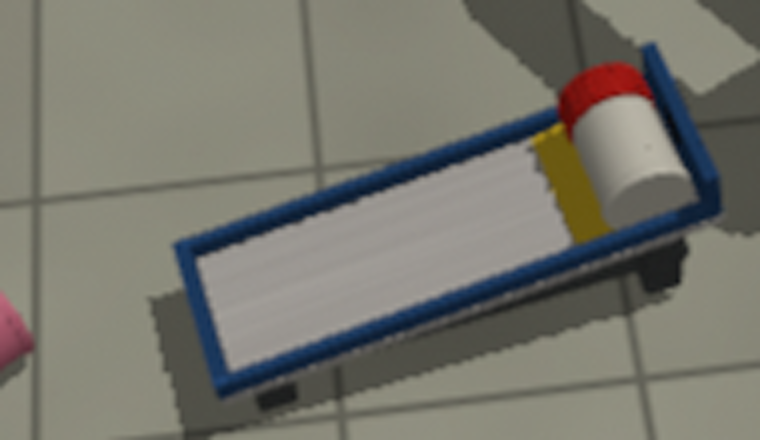

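The jar is still in the pocket (scene pixel 336,256). The button is up (478,199) with the gripper well clear above it, and the other items are where they were. I hand in.

```bash
python3 -c "
from bench import ctrl
print(ctrl.hand_in())"
```

```text
the job is handed in; nothing more can be done
None
```

I rolled the red-capped jar up the gutter with two spread fingertips, over the yellow ridge and into the pocket. Once it lay still I pressed the green button to its stop and let it spring back. I handed the job in at about 20 s of the allowed 48 s; the hand-in reports no verdict.

- **Jar:** the pictures before and after the press show it in the same place between ridge and end stop, within a few pixels of the predicted pocket position. I saw no skew or lifting, and the wrist force stayed near the sensor noise while pushing.
- **Button:** it went down about 6 mm with up to about 4 N, then met a hard stop, where I pressed to 22 N before releasing. In the last picture it looks up again, with the gripper clear and the other items unmoved.
- **Disagreement found:** the reported TCP lies about 28.5 mm beyond the real fingertips. I first saw this in both camera views, then confirmed it by touching bare bench (about 22 N at most), and corrected for it from there.
- **Camera fit:** the two cameras placed the gutter about 7 mm apart across its length. I used a value between them, and it was good enough.

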